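# Fetch the swage block from between the jars

### The job

The wooden swage block on the dark wooden stand is hemmed in by three jars. Clear all three jars onto the terracotta board so they stand there together, then lay the block flat on the black rubber pad, centred and lengthwise along it. Then put every jar back upright on the very spot where it stood at the start, without knocking anything over or disturbing the mallet, the dish or the steel bench block.

Things in the scene. Friction and masses are not known exactly. Their poses are not given: they have to be found in the camera images.
- block: Swage block of pale hardwood, a bar 110 mm long (its x axis) by 40 mm wide (y) by 32 mm tall, with three square grooves 8 mm deep running across its top (along y); about 0.13 kg. Origin at the centre of its underside, z up. It lies mid-stand along the stand's x; the jars leave 5 mm gaps beside it, too little for fingers.
- red_jar: Lidded jar, red lid, white body. Upright cylinder 44 mm in diameter (lid 45 mm), 95 mm tall with the lid (the lid is the top 21 mm); about 0.15 kg. Origin at the centre of its underside, z up. Starts on the stand, close beside the swage block (any of the jars may be at any of the three places).
- blue_jar: Lidded jar, blue lid, clear glass body. Upright cylinder 44 mm in diameter (lid 45 mm), 95 mm tall with the lid (the lid is the top 21 mm); about 0.15 kg. Origin at the centre of its underside, z up. Starts on the stand, close beside the swage block, as the red jar.
- yellow_jar: Lidded jar, yellow lid, amber glass body. Upright cylinder 44 mm in diameter (lid 45 mm), 95 mm tall with the lid (the lid is the top 21 mm); about 0.15 kg. Origin at the centre of its underside, z up. Starts on the stand, close beside the swage block, as the red jar.
- stand: Dark brown wooden slab, 150 x 150 mm, 8 mm thick, fixed. Origin at the centre of its underside, z up. Pale cork discs, 44 mm across, mark the jars' places at x, y = (-36, 47), (36, 47) and (0, -47) mm; one jar starts on each and hides it.
- board: Terracotta-coloured soldering board, 200 mm (x) by 170 mm (y), 12 mm thick, fixed, bare at the start: the side area for the jars. Origin at the centre of its underside, z up.
- pad: Black rubber pad, 140 mm (x, its length) by 70 mm (y), 6 mm thick, fixed, bare at the start. Origin at the centre of its underside, z up.
- mallet: Bystander: wooden mallet lying on the bench, 220 mm long, its head 85 mm wide and 42 mm high. Origin on the bench under the handle's line, 50 mm from the head's centre; x points to the head.
- dish: Bystander: white ceramic bowl, 84 mm across, 32 mm high. Origin at the centre of its underside.
- steel_block: Bystander: bright metal bench block, 60 x 60 mm, 20 mm high. Origin at the centre of its underside.

How it is judged:
By the outcome, as a careful person would: the job done as asked, in the order asked, and still so for the second after the job is handed in, with the robot touching nothing.
It also fails if it takes over 141 s, if anything falls off the work surface, if the arm or the gripper's body presses on something with over 40 N, if the wrist force passes 120 N, or if a joint passes its speed limit or range.

### The arm

A 6-joint arm with a two-finger parallel gripper is mounted at the origin on the work surface. World frame = base frame: x ahead of the robot, y to its left, z up, the work surface at z = 0. Lengths are in m, angles in rad, forces in N, time in s.
With the tool pointing down it reaches from about 0.325 to 0.9 m from the base axis. Payload 3.5 kg.
Tool frame: the origin (TCP) lies at the very end of the fingers, on their centre line; the grasp point (between the pads) lies 19 mm behind it (robot.grip_depth is the z of the grasp point in the tool frame, in m); z points along the fingers, x is the direction in which the jaws open and shut, and the axes are right-handed (so a half turn about z gives the same grasp; the last joint's range is limited). The gripper opens to 85 mm and grips with 20 to 120 N. Pads are 22 mm wide; open, the fingers measure 114 mm over their backs; the gripper's body (76 mm by 85 mm) begins 54 mm behind the grasp point. The pads swing forward as they close: fully open they stand 13 mm farther back than shut.
Start: joints at [1.169, 0.276, -0.026, 1.268, 0, 1.467], TCP at [0.184, 0.597, 0.231] pointing down, gripper open.
Joint ranges: [-3.12, 3.12], [-0.85, 1.88], [-1.08, 1.24], [-1.95, 2.15], [-1.57, 1.53], [-3.14, 3.14]. Speed limits (rad/s): [2.57, 2.57, 3.14, 3.14, 3.14, 3.14].

### API

Orientations are given as a rotation vector (axis times angle).
In Python, from station import readout, vision, order, robot gives the robot as it stands.
- The arm moves only by the tool servo_tool, never from a script. Its argument "commands" is a list of rows, each a list of 7 numbers: the shift along the tool's x, y, z in mm, then the turn, a rotation vector about the tool's x, y, z in degrees, then the finger opening in mm, from 0 to 85.4. A call has 1 to 20 rows; each row is the pose to reach, as a shift and turn from the pose measured when the call began, along the tool's axes at that moment; what a row does not reach only later rows make up. A row lasts 1/12 s, in which the tool goes at most 41.7 mm and 7.16 degrees, less where a joint would pass 70% of its speed; a pose out of reach is approached as far as the arm can. A call with a gripper value outside its range is refused whole. The fingers move at their own pace and stop on an object; the grip force is fixed at half the most. Time passes only in rows, so rows that repeat a pose let the fingers close. It gives the time, the measured TCP pose, the force and the opening at its end, in the units of the state.
- readout.sense(): the state, without advancing time (a new reading comes with each control period).
- vision.capture(name): name is "scene" or "top" or "wrist"; returns a dict with "color" (400x640x3 uint8, red, green, blue), "fx", "fy", "cx", "cy" (pixels), "k1" (the pictures are not rectified: a ray, as slopes to the right and down, at radius r is drawn at 1 + k1 r^2 times it, then the intrinsics apply), "extrinsics" (4x4, takes a point from world to camera coordinates). Camera axes: x right, y down, z forward; pixel columns grow to the right and rows downward; lengths in m; the calibration is good to about 2 mm. A picture is of the moment at which its call begins. There is no depth.
- order.sign_off(): hands the job in, once; it reports no verdict.
The state is a dict: "t": time; "joint_positions": joint angles; "joint_velocities": joint speeds; "joint_efforts": joint torques, N m; "tcp_pos": TCP position; "tcp_rot": TCP orientation; "contact_force": force on the tool from outside, world axes, zero at the start; "ft_torque": the same for the moment, N m; "finger_gap": finger opening in m.
Only numpy, scipy, OpenCV 4.12 (cv2) and the standard library are available. Lean on these libraries where they do the work, as an engineer would, in place of code of your own. Each camera call takes 0.05 s, during which the arm holds its last target. There are 200 camera calls.

## Working session

There is one attempt and no reset: what is moved stays moved. The work goes in short steps, Python scripts to look and compute and a tool call to move; the robot and the scene stay as the last step left them, time stands still between calls to the robot, and variables do not carry over. Pictures are saved under pics/ and viewed, and the job is handed in when it is done.

Besides the shell and the picture viewer there is one more tool, called after "Emit:" by a JSON object that holds its "name" and its "arguments", one argument or row to a line. servo_tool: Moves the arm, as the interface text tells. Its arguments: {"type":"object","properties":{"commands":{"type":"array","items":{"type":"array","items":{"type":"number"}}}},"required":["commands"]}

```bash
mkdir -p pics; ls
python3 - <<'E'
from station import readout, vision, order, robot
import cv2
print(readout.sense())
for n in ("scene","top"):
    c=vision.capture(n); cv2.imwrite(f"pics/{n}0.png",c["color"][:,:,::-1])
    print(n,{k:v for k,v in c.items() if k!="color"})
E
```

```text
pics
{'t': 0.0, 'joint_positions': array([ 1.16861641e+00,  2.77141609e-01, -2.79189458e-02,  1.26797149e+00,
        1.37164852e-06,  1.46741084e+00]), 'joint_velocities': array([-8.61225807e-04, -4.40957207e-04, -1.54538174e-03,  1.18778591e-04,
       -1.78144145e-03,  7.33438675e-05]), 'joint_efforts': array([-1.21864163e-03, -4.45511699e+01,  2.95202869e+01,  1.64198148e-02,
       -1.30264734e-04,  8.02374018e-06]), 'tcp_pos': array([0.18367158, 0.59658084, 0.2301364 ]), 'tcp_rot': array([ 2.52642725,  1.86537829, -0.0030254 ]), 'contact_force': array([-0.42015778,  0.20376278,  0.53170771]), 'ft_torque': array([-0.04053918,  0.00573447,  0.01886775]), 'finger_gap': 0.08560858054220258}
scene {'fx': 468.4495515913956, 'fy': 468.4495515913956, 'cx': 322.2968378624553, 'cy': 199.29359689381852, 'k1': -0.1125272478203883, 'extrinsics': array([[-6.74631372e-01,  7.38154453e-01, -7.18055014e-04,
         4.31037461e-01],
       [ 6.18741295e-01,  5.64963500e-01, -5.45871279e-01,
        -3.39911291e-01],
       [-4.02531641e-01, -3.68706180e-01, -8.37868743e-01,
         1.31873061e+00],
       [ 0.00000000e+00,  0.00000000e+00,  0.00000000e+00,
         1.00000000e+00]])}
top {'fx': 502.74103354786837, 'fy': 502.74103354786837, 'cx': 322.4113964394756, 'cy': 199.55462650427756, 'k1': -0.01656021672209914, 'extrinsics': array([[ 0.00699417, -0.99996752,  0.00400543, -0.00286314],
       [-0.98257484, -0.00761639, -0.18571125,  0.61906057],
       [ 0.18573572, -0.00263674, -0.9825962 ,  1.04242825],
       [ 0.        ,  0.        ,  0.        ,  1.        ]])}
```

View pics/scene0.png

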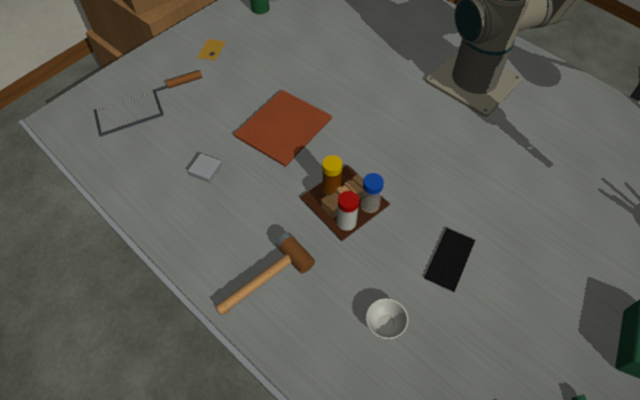

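View pics/top0.png

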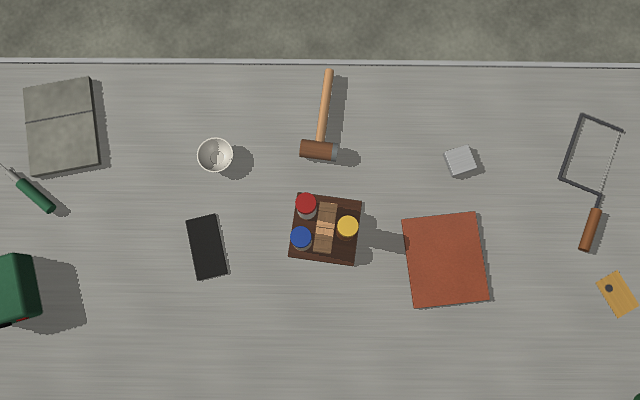

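```bash
cat > h.py <<'E'
import numpy as np, cv2
from station import readout, vision, order, robot
from scipy.spatial.transform import Rotation as R
def ray(c,uv):
    K=np.array([[c["fx"],0,c["cx"]],[0,c["fy"],c["cy"]],[0,0,1]])
    uv=np.asarray(uv,float).reshape(-1,1,2)
    n=cv2.undistortPoints(uv,K,np.array([c["k1"],0,0,0,0]))[:,0]
    E=c["extrinsics"]; d=np.c_[n,np.ones(len(n))]@E[:3,:3]
    return -E[:3,:3].T@E[:3,3], d
def plane(c,uv,z):
    o,d=ray(c,uv); return o+d*((z-o[2])/d[:,2])[:,None]
def proj(c,P):
    E=c["extrinsics"]; p=np.asarray(P).reshape(-1,3)@E[:3,:3].T+E[:3,3]; s=p[:,:2]/p[:,2:]
    return s*(1+c["k1"]*(s**2).sum(1,keepdims=True))*[c["fx"],c["fy"]]+[c["cx"],c["cy"]]
def blobs(m,amin=60):
    cs,_=cv2.findContours(m.astype(np.uint8),cv2.RETR_EXTERNAL,cv2.CHAIN_APPROX_NONE)
    return [k for k in sorted(cs,key=cv2.contourArea,reverse=True) if cv2.contourArea(k)>amin]
def hsv(c): return cv2.cvtColor(c["color"],cv2.COLOR_RGB2HSV).astype(int)
def to_tool(goal_xyz, yaw=None):
    """shift in tool axes (mm) to bring TCP to goal; turn (deg) about the tool axes so that it points straight down, jaws along world yaw"""
    s=readout.sense(); Rt=R.from_rotvec(s["tcp_rot"]); 
    sh=Rt.inv().apply(np.asarray(goal_xyz)-s["tcp_pos"])*1000
    x=Rt.as_matrix()[:,0]; cur=np.arctan2(x[1],x[0])
    if yaw is None: yaw=cur
    yaw=cur+(yaw-cur+np.pi/2)%np.pi-np.pi/2
    G=R.from_matrix(np.array([[np.cos(yaw),np.sin(yaw),0],[np.sin(yaw),-np.cos(yaw),0],[0,0,-1]]).T)
    return sh.round(1),np.degrees((Rt.inv()*G).as_rotvec()).round(1)
E
python3 - <<'E'
from h import *
c=vision.capture("top"); H=hsv(c); h,s,v=H[...,0],H[...,1],H[...,2]
U,V=np.meshgrid(np.arange(640),np.arange(400))
def rect(name,m,z):
    k=blobs(m)[0]; P=plane(c,k[:,0].astype(float),z)[:,:2]*1000
    r=cv2.minAreaRect(P.astype(np.float32)); print(name,np.round(r[0],1),np.round(r[1],1),round(r[2],1),len(blobs(m)))
rect("board",(h<12)&(s>130)&(U>395)&(U<500)&(V>205)&(V<315),.012)
rect("pad",(v<45)&(U>180)&(U<232)&(V>208)&(V<285),.006)
R0=(U>285)&(U<366)&(V>188)&(V<270)
rect("stand",R0&(s>70),.008)
rect("steel",(U>440)&(U<485)&(V>140)&(V<182)&(v>150),.02)
for n,m,z in (("red",R0&((h<5)|(h>172))&(s>170)&(v>80),.103),("blue",R0&(h>100)&(h<125)&(s>150),.103),("yel",R0&(h>20)&(h<30)&(s>180),.103),("dish",(U>190)&(U<240)&(V>130)&(V<180)&(v>170),.032)):
    k=blobs(m,20)[0]; (x,y),r=cv2.minEnclosingCircle(k); P=plane(c,k[:,0].astype(float),z)[:,:2]*1000
    print(n,x,y,r,cv2.minEnclosingCircle(P.astype(np.float32)))
i=cv2.resize(c["color"][185:275,280:370],None,fx=6,fy=6,interpolation=cv2.INTER_CUBIC); cv2.imwrite("pics/z0.png",i[:,:,::-1])
print(plane(c,[[300,150],[339,150],[325,70]],.02))
E
```

```text
board [ 495.3 -272.4] [198.4 169.6] 6.7 1Traceback (most recent call last):
  File "<stdin>", line 8, in <module>
  File "<stdin>", line 5, in rect
IndexError: list index out of range
```

Run:
```python
from h import *
c=vision.capture("top"); H=hsv(c); h,s,v=H[...,0],H[...,1],H[...,2]
print(H[250,205],H[250,240],H[250,270],H[255,345],H[160,460],H[150,215])
U,V=np.meshgrid(np.arange(640),np.arange(400))
def rect(name,m,z):
    k=blobs(m)[0]; P=plane(c,k[:,0].astype(float),z)[:,:2]*1000
    r=cv2.minAreaRect(P.astype(np.float32)); print(name,np.round(r[0],1),np.round(r[1],1),round(r[2],1),len(blobs(m)))
rect("pad",(v<70)&(U>180)&(U<232)&(V>208)&(V<285),.006)
R0=(U>285)&(U<366)&(V>188)&(V<270)
rect("stand",R0&(s>70),.008)
rect("steel",(U>440)&(U<485)&(V>140)&(V<182)&(v>150),.02)
for n,m,z in (("red",R0&((h<5)|(h>172))&(s>170)&(v>80),.103),("blue",R0&(h>100)&(h<125)&(s>150),.103),("yel",R0&(h>20)&(h<30)&(s>180),.103),("dish",(U>190)&(U<240)&(V>130)&(V<180)&(v>170),.032)):
    k=blobs(m,20)[0]; (x,y),r=cv2.minEnclosingCircle(k); P=plane(c,k[:,0].astype(float),z)[:,:2]*1000
    print(n,x,y,r,cv2.minEnclosingCircle(P.astype(np.float32)))
i=cv2.resize(c["color"][185:275,280:370],None,fx=6,fy=6,interpolation=cv2.INTER_CUBIC); cv2.imwrite("pics/z0.png",i[:,:,::-1])
print(plane(c,[[300,150],[339,150],[325,70]],.02))
```

```text
[15 21 48] [ 20  10 149] [ 21  12 144] [ 9 98 68] [ 30   3 163] [ 24  17 147]
pad [519.4 262.8] [140.1  70. ] 14.3 1
stand [563.6  -3.5] [150.7 151.5] 82.3 1
steel [ 723.7 -315.4] [58.4 58.5] 19.0 1
red 305.1442565917969 202.54742431640625 10.44989013671875 ((603.9843139648438, 38.04816818237305), 22.019235610961914)
blue 300.2121276855469 236.36363220214844 10.516818046569824 ((532.8440551757812, 47.347412109375), 21.777193069458008)Traceback (most recent call last):
  File "<stdin>", line 13, in <module>
IndexError: list index out of range
```

Run:
```python
from h import *
c=vision.capture("top"); H=hsv(c); h,s,v=H[...,0],H[...,1],H[...,2]
print(H[225,347])
U,V=np.meshgrid(np.arange(640),np.arange(400))
R0=(U>285)&(U<366)&(V>188)&(V<270)
C=[]
for n,m,z in (("red",R0&((h<5)|(h>172))&(s>170)&(v>80),.103),("blue",R0&(h>100)&(h<125)&(s>150),.103),("yel",R0&(h>18)&(h<32)&(s>170)&(v>120),.103)):
    k=blobs(m,20)[0]; P=plane(c,k[:,0].astype(float),z)[:,:2]*1000
    q,r=cv2.minEnclosingCircle(P.astype(np.float32)); C.append(q); print(n,np.round(q,1),r)
C=np.array(C); M=np.array([[36,47],[-36,47],[0,-47.]])
a,b=M-M.mean(0),C-C.mean(0); yaw=np.arctan2((a[:,0]*b[:,1]-a[:,1]*b[:,0]).sum(),(a*b).sum())
Q=np.array([[np.cos(yaw),-np.sin(yaw)],[np.sin(yaw),np.cos(yaw)]]); t=C.mean(0)-Q@M.mean(0)
print("yaw",np.degrees(yaw),"stand",t,"fit",(M@Q.T+t).round(1))
for g in (M@Q.T+t): print(to_tool([g[0]/1000,g[1]/1000,.2],yaw))
i=cv2.resize(c["color"][185:275,280:370],None,fx=6,fy=6,interpolation=cv2.INTER_CUBIC); cv2.imwrite("pics/z0.png",i[:,:,::-1])
```

```text
[ 22 157 205]
red [604.  38.] 22.019235610961914
blue [532.8  47.3] 21.777193069458008Traceback (most recent call last):
  File "<stdin>", line 8, in <module>
IndexError: list index out of range
```

Run:
```python
from h import *
c=vision.capture("top"); H=hsv(c); h,s,v=H[...,0],H[...,1],H[...,2]
U,V=np.meshgrid(np.arange(640),np.arange(400))
i=cv2.resize(c["color"][185:275,280:370],None,fx=6,fy=6,interpolation=cv2.INTER_CUBIC); cv2.imwrite("pics/z0.png",i[:,:,::-1])
R0=(U>285)&(U<366)&(V>188)&(V<270)
C=[]
for n,m,z in (("red",R0&((h<5)|(h>172))&(s>170)&(v>80),.103),("blue",R0&(h>100)&(h<125)&(s>150),.103),("yel",R0&(h>18)&(h<32)&(s>130)&(v>120)&(U>333),.103)):
    k=blobs(m,20)[0]; P=plane(c,k[:,0].astype(float),z)[:,:2]*1000
    q,r=cv2.minEnclosingCircle(P.astype(np.float32)); C.append(q); print(n,np.round(q,1),r)
C=np.array(C); M=np.array([[36,47],[-36,47],[0,-47.]])
a,b=M-M.mean(0),C-C.mean(0); yaw=np.arctan2((a[:,0]*b[:,1]-a[:,1]*b[:,0]).sum(),(a*b).sum())
Q=np.array([[np.cos(yaw),-np.sin(yaw)],[np.sin(yaw),np.cos(yaw)]]); t=C.mean(0)-Q@M.mean(0)
print("yaw",np.degrees(yaw),"stand",t,"fit",(M@Q.T+t).round(1))
for g in (M@Q.T+t): print(to_tool([g[0]/1000,g[1]/1000,.2],yaw))
```

```text
red [603.9  37.9] 21.984764099121094
blue [532.8  47.3] 21.78507423400879
yel [555.8 -50.2] 22.483997344970703
yaw -7.633164997303687 stand [562.08317933  -3.85534852] fit [[604.   37.9]
 [532.6  47.5]
 [555.8 -50.4]]
(array([-410.6,  566.1,   31.2]), array([ 0. ,  0. , 80.5]))
(array([-422.5,  495.1,   31.2]), array([ 0. ,  0. , 80.5]))
(array([-509.3,  546.1,   31.2]), array([ 0. ,  0. , 80.5]))
```

View pics/z0.png

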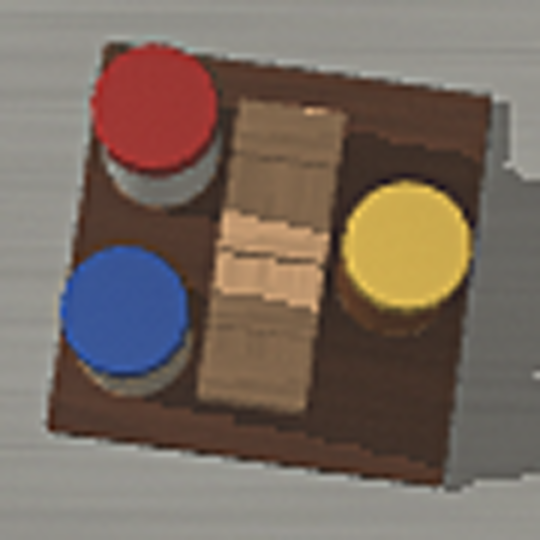

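Emit:
{"name": "servo_tool", "arguments": {
  "commands": [
    [-509,546,20,0,0,80.5,60],
    [-509,546,20,0,0,80.5,60],
    [-509,546,20,0,0,80.5,60],
    [-509,546,20,0,0,80.5,60],
    [-509,546,20,0,0,80.5,60],
    [-509,546,20,0,0,80.5,60],
    [-509,546,20,0,0,80.5,60],
    [-509,546,20,0,0,80.5,60],
    [-509,546,20,0,0,80.5,60],
    [-509,546,20,0,0,80.5,60],
    [-509,546,20,0,0,80.5,60],
    [-509,546,20,0,0,80.5,60],
    [-509,546,20,0,0,80.5,60],
    [-509,546,20,0,0,80.5,60],
    [-509,546,20,0,0,80.5,60],
    [-509,546,20,0,0,80.5,60],
    [-509,546,20,0,0,80.5,60],
    [-509,546,20,0,0,80.5,60],
    [-509,546,20,0,0,80.5,60],
    [-509,546,20,0,0,80.5,60]
  ]
}}

```text
t: 1.97
tcp_pos: [0.5565, -0.0519, 0.2109]
tcp_rot: [3.134, -0.214, -0.001]
contact_force: [-0.4, 0.1, 0.3]
finger_gap: 0.06
```

Run:
```python
from h import *
c=vision.capture("wrist"); cv2.imwrite("pics/w1.png",c["color"][:,:,::-1]); s=readout.sense(); print(s["t"],s["tcp_pos"],s["finger_gap"],s["joint_positions"])
print(to_tool([.5558,-.0504,.2],np.radians(-7.6)))
H=hsv(c);h,S,v=H[...,0],H[...,1],H[...,2]
for n,m in (("red",((h<5)|(h>172))&(S>170)&(v>60)),("blue",(h>100)&(h<125)&(S>150)),("yel",(h>18)&(h<32)&(S>130)&(v>110))):
    for k in blobs(m,300)[:2]:
        P=plane(c,k[:,0].astype(float),.103)[:,:2]*1000; print(n,cv2.boundingRect(k),cv2.minEnclosingCircle(P.astype(np.float32)))
```

```text
2.0167 [ 0.55560671 -0.05057083  0.2108969 ] 0.059816566613985094 [-2.06475092e-01  1.70958502e-01 -2.03009387e-01  1.19824652e+00
 -3.12920975e-04  1.49887075e+00]
(array([ 0.2, -0.2, 10.9]), array([ 0. ,  0.1, -0.1]))
red (338, 40, 58, 62) ((604.4522705078125, 38.837745666503906), 22.38058853149414)
blue (245, 63, 26, 37) ((521.014404296875, 43.166786193847656), 15.748162269592285)
yel (295, 159, 52, 55) ((557.61865234375, -47.19057083129883), 24.22806167602539)
```

View pics/w1.png

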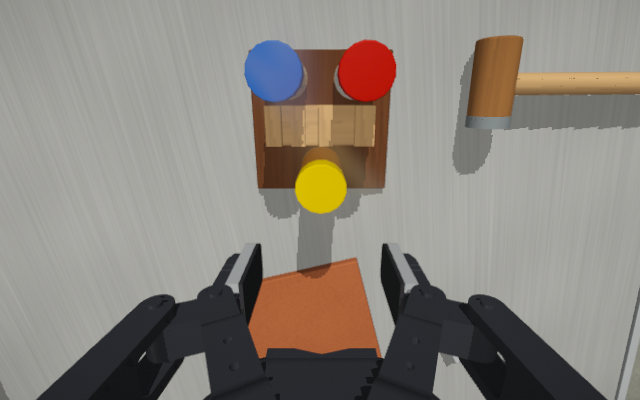

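Emit:
{"name": "servo_tool", "arguments": {
  "commands": [
    [0,0,40,0,0,0,60],
    [0,0,80,0,0,0,60],
    [0,0,115,0,0,0,60],
    [0,0,140,0,0,0,60],
    [0,0,155,0,0,0,60],
    [0,0,166,0,0,0,60],
    [0,0,166,0,0,0,60],
    [0,0,166,0,0,0,60],
    [0,0,166,0,0,0,60],
    [0,0,166,0,0,0,38],
    [0,0,166,0,0,0,38],
    [0,0,166,0,0,0,38],
    [0,0,166,0,0,0,38],
    [0,0,166,0,0,0,38],
    [0,0,166,0,0,0,38],
    [0,0,166,0,0,0,38]
  ]
}}

```text
t: 3.35
tcp_pos: [0.5565, -0.0507, 0.047]
tcp_rot: [3.134, -0.211, 0.002]
contact_force: [-1.2, 0.1, 4.4]
finger_gap: 0.0433
```

Emit:
{"name": "servo_tool", "arguments": {
  "commands": [
    [0,0,-30,0,0,0,38],
    [0,0,-70,0,0,0,38],
    [-4,38,-80,0,0,0,38],
    [-9,78,-80,0,0,0,38],
    [-13,118,-80,0,0,0,38],
    [-18,158,-80,0,0,0,38],
    [-22,198,-80,0,0,0,38],
    [-27,238,-80,0,0,0,38],
    [-30,265,-80,0,0,0,38],
    [-30.5,275,-70,0,0,0,38],
    [-30.5,275,-45,0,0,0,38],
    [-30.5,275,-25,0,0,0,38],
    [-30.5,275,-15,0,0,0,38],
    [-30.5,275,-9,0,0,0,38],
    [-30.5,275,-6,0,0,0,38],
    [-30.5,275,-5,0,0,0,38],
    [-30.5,275,-5,0,0,0,38],
    [-30.5,275,-5,0,0,0,38]
  ]
}}

```text
t: 4.85
tcp_pos: [0.4903, -0.3195, 0.0531]
tcp_rot: [3.133, -0.21, 0.004]
contact_force: [-0.1, -0.4, -1.1]
finger_gap: 0.0429
```

Run:
```python
from h import *
for i in range(2):
    c=vision.capture("scene" if i else "wrist"); s=readout.sense(); print(s["t"],s["tcp_pos"],s["finger_gap"],s["contact_force"]); cv2.imwrite(f"pics/y{i}.png",c["color"][:,:,::-1])
```

```text
4.9 [ 0.49027378 -0.31958417  0.05309472] 0.04342959292761054 [ 0.88750126  0.3927387  -2.07056249]
4.95 [ 0.49012773 -0.3195767   0.05298881] 0.0431856715275477 [-0.49103934 -0.36301086 -2.7342653 ]
```

View pics/y0.png

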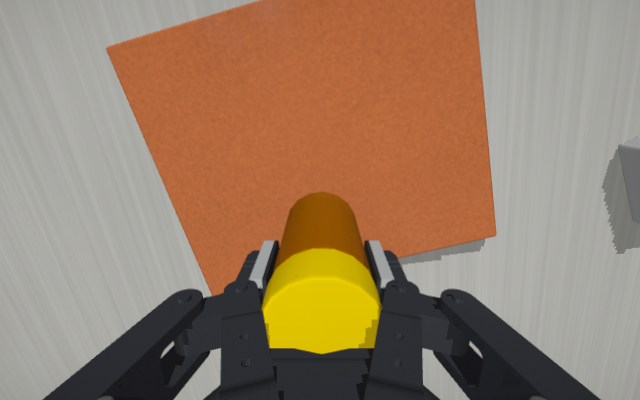

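Emit:
{"name": "servo_tool", "arguments": {
  "commands": [
    [0,0,1,0,0,0,38],
    [0,0,2,0,0,0,38],
    [0,0,2,0,0,0,38],
    [0,0,2,0,0,0,60],
    [0,0,2,0,0,0,60],
    [0,0,2,0,0,0,60],
    [0,0,2,0,0,0,60],
    [0,0,-20,0,0,0,60],
    [0,0,-60,0,0,0,60],
    [0,0,-100,0,0,0,60],
    [0,0,-120,0,0,0,60],
    [7,-40,-120,0,0,0,60],
    [14,-80,-120,0,0,0,60],
    [21,-120,-120,0,0,0,60],
    [28,-160,-120,0,0,0,60],
    [35,-200,-120,0,0,0,60],
    [42,-240,-120,0,0,0,60],
    [49,-280,-120,0,0,0,60],
    [56,-320,-120,0,0,0,60],
    [62,-350,-120,0,0,0,60]
  ]
}}

```text
t: 6.62
tcp_pos: [0.5986, 0.0222, 0.173]
tcp_rot: [3.134, -0.208, 0.005]
contact_force: [0.3, -0.5, -0.1]
finger_gap: 0.06
```

Run:
```python
from h import *
c=vision.capture("wrist"); cv2.imwrite("pics/w2.png",c["color"][:,:,::-1])
c=vision.capture("top"); cv2.imwrite("pics/t2.png",c["color"][180:320,270:510,::-1].repeat(3,0).repeat(3,1))
s=readout.sense(); print(s["t"],s["tcp_pos"],s["finger_gap"])
print(to_tool([.6045,.0383,.2],np.radians(-7.6)))
```

```text
6.7167 [0.59938328 0.02335627 0.17300544] 0.05996105517763644
(array([  3.3, -15.5, -27. ]), array([-0. , -0.2,  0.2]))
```

View pics/t2.png

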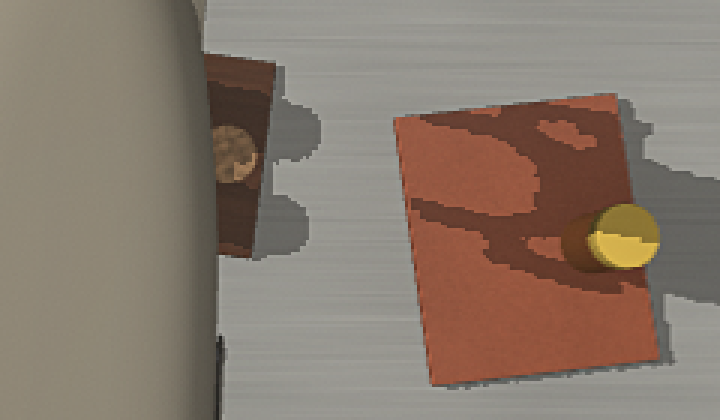

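View pics/w2.png

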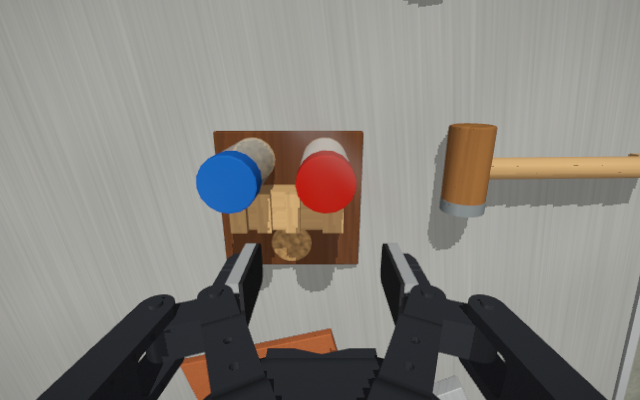

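Emit:
{"name": "servo_tool", "arguments": {
  "commands": [
    [3,-15,0,0,0,0,60],
    [3,-15,30,0,0,0,60],
    [3,-15,65,0,0,0,60],
    [3,-15,95,0,0,0,60],
    [3,-15,115,0,0,0,60],
    [3,-15,127,0,0,0,60],
    [3,-15,127,0,0,0,60],
    [3,-15,127,0,0,0,60],
    [3,-15,127,0,0,0,60],
    [3,-15,127,0,0,0,38],
    [3,-15,127,0,0,0,38],
    [3,-15,127,0,0,0,38],
    [3,-15,127,0,0,0,38],
    [3,-15,127,0,0,0,38],
    [3,-15,127,0,0,0,38],
    [3,-15,127,0,0,0,38]
  ]
}}

```text
t: 8.05
tcp_pos: [0.6176, 0.0359, 0.0576]
tcp_rot: [3.134, -0.204, 0.046]
contact_force: [4.6, -0.4, 34.2]
finger_gap: 0.0441
```

Run:
```python
from h import *
c=vision.capture("wrist"); cv2.imwrite("pics/w3.png",c["color"][:,:,::-1])
s=readout.sense(); print(s["t"],s["tcp_pos"],s["finger_gap"],s["contact_force"])
print(to_tool([.5452,-.2388,.051],np.radians(-7.6)))
```

```text
8.1 [0.61757951 0.03591231 0.05754932] 0.04450591188821356 [ 5.49278911 -1.38637534 34.3782662 ]
(array([-36.4, 281.8,   5. ]), array([-0.1, -1.7,  0.2]))
```

View pics/w3.png

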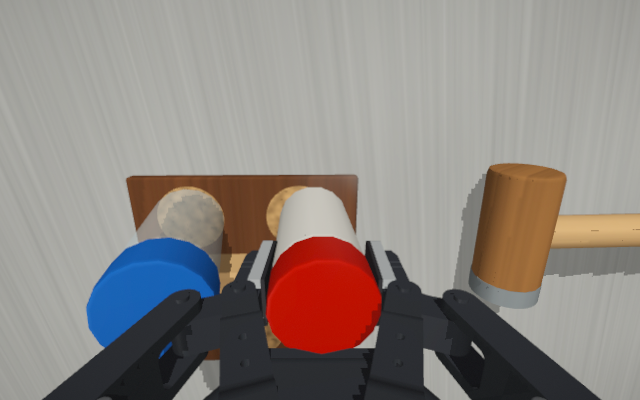

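Emit:
{"name": "servo_tool", "arguments": {
  "commands": [
    [0,0,-4,0,0,0,38],
    [0,0,-10,0,0,0,38],
    [0,0,-20,0,0,0,38],
    [0,0,-40,0,0,0,38],
    [0,0,-70,0,0,0,38],
    [0,0,-100,0,0,0,38],
    [0,0,-100,0,0,0,38],
    [0,0,-100,0,0,0,38]
  ]
}}

```text
t: 8.77
tcp_pos: [0.6148, 0.0359, 0.1586]
tcp_rot: [3.134, -0.204, 0.048]
contact_force: [-0.0, -0.8, -1.3]
finger_gap: 0.0445
```

Run:
```python
from h import *
c=vision.capture("wrist"); cv2.imwrite("pics/w4.png",c["color"][:,:,::-1])
s=readout.sense(); print(s["t"],s["tcp_pos"],s["tcp_rot"],s["finger_gap"],s["contact_force"])
print(to_tool([.5452,-.2388,.055],np.radians(-7.6)))
```

```text
8.8167 [0.61342455 0.03598217 0.15673194] [ 3.13433477 -0.20373978  0.04289876] 0.044063072835122126 [ 0.05801361  0.29262277 -2.20545218]
(array([-34.8, 281.4, 100.4]), array([-0.1, -1.6,  0.2]))
```

View pics/w4.png

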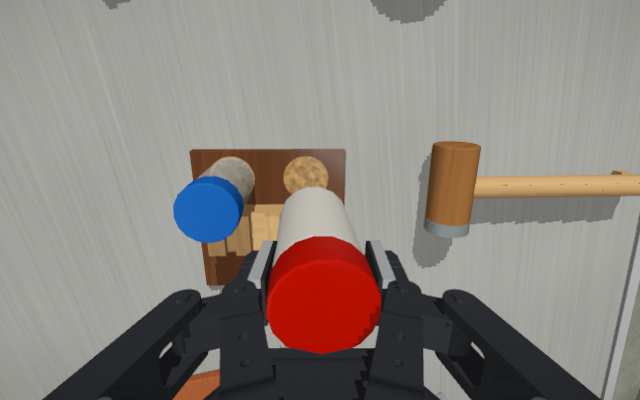

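Emit:
{"name": "servo_tool", "arguments": {
  "commands": [
    [-5,38,0,0,0,0,38],
    [-10,78,0,0,-1,0,38],
    [-15,118,0,0,-1.6,0,38],
    [-20,158,0,0,-1.6,0,38],
    [-25,198,0,0,-1.6,0,38],
    [-30,238,0,0,-1.6,0,38],
    [-34,270,10,0,-1.6,0,38],
    [-35,281,40,0,-1.6,0,38],
    [-35,281,65,0,-1.6,0,38],
    [-35,281,80,0,-1.6,0,38],
    [-35,281,88,0,-1.6,0,38],
    [-35,281,91,0,-1.6,0,38],
    [-35,281,91,0,-1.6,0,38],
    [-35,281,91,0,-1.6,0,38]
  ]
}}

```text
t: 9.98
tcp_pos: [0.5441, -0.2376, 0.0634]
tcp_rot: [-3.133, 0.203, 0.003]
contact_force: [0.2, -0.2, -1.3]
finger_gap: 0.0438
```

Run:
```python
from h import *
c=vision.capture("wrist"); cv2.imwrite("pics/w5.png",c["color"][:,:,::-1])
s=readout.sense(); print(s["t"],s["tcp_pos"],s["tcp_rot"],s["finger_gap"],s["contact_force"])
c=vision.capture("scene"); cv2.imwrite("pics/s5.png",c["color"][70:270,200:440,::-1].repeat(3,0).repeat(3,1))
```

```text
10.0333 [ 0.54472475 -0.2379254   0.06391892] [-3.13313049e+00  2.03012000e-01  1.49271134e-03] 0.04416704742909944 [-1.10911617 -0.04011919 -1.12581711]
```

View pics/s5.png

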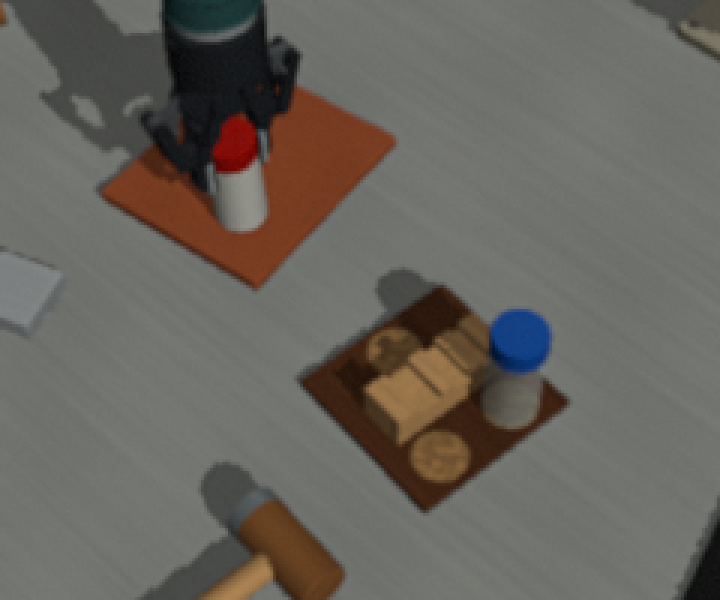

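Emit:
{"name": "servo_tool", "arguments": {
  "commands": [
    [0,0,1,0,0,0,38],
    [0,0,2,0,0,0,38],
    [0,0,3,0,0,0,38],
    [0,0,3,0,0,0,38],
    [0,0,3,0,0,0,62],
    [0,0,3,0,0,0,62],
    [0,0,3,0,0,0,62],
    [0,0,3,0,0,0,62],
    [0,0,-15,0,0,0,62],
    [0,0,-50,0,0,0,62],
    [0,0,-90,0,0,0,62],
    [0,0,-120,0,0,0,62],
    [0,-40,-120,0,0,-7,62],
    [0,-80,-120,0,0,-14,62],
    [0,-120,-120,0,0,-21,62],
    [0,-160,-120,0,0,-28,62],
    [0,-200,-120,0,0,-35,62],
    [0,-200,-120,0,0,-42,62],
    [0,-200,-120,0,0,-49,62],
    [0,-200,-120,0,0,-56,62]
  ]
}}

```text
t: 11.75
tcp_pos: [0.5709, -0.0387, 0.1847]
tcp_rot: [-2.857, -1.304, -0.001]
contact_force: [0.1, -0.1, -0.1]
finger_gap: 0.0616
```

Run:
```python
from h import *
s=readout.sense(); print(s["t"],s["tcp_pos"],s["joint_positions"],s["finger_gap"],s["contact_force"])
print(to_tool([.5328,.0475,.18],np.radians(82.4)))
c=vision.capture("wrist"); cv2.imwrite("pics/w6.png",c["color"][:,:,::-1])
c=vision.capture("top"); cv2.imwrite("pics/t6.png",c["color"][180:320,270:510,::-1].repeat(3,0).repeat(3,1))
```

```text
11.75 [ 0.57093057 -0.03869745  0.18470001] [-0.18131401  0.21247058 -0.20929754  1.14925395  0.00133363  0.5331604 ] 0.061578305983168595 [ 0.0716638  -0.10739361 -0.09464901]
(array([ 40.1, -85.3,   4.8]), array([ -0. ,  -0.1, -33.3]))
```

View pics/t6.png

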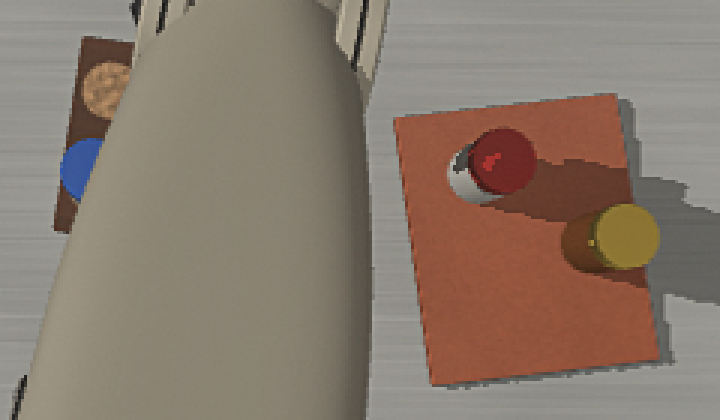

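Emit:
{"name": "servo_tool", "arguments": {
  "commands": [
    [10,-30,5,0,0,-7,62],
    [20,-60,5,0,0,-14,62],
    [40,-85,5,0,0,-21,62],
    [40,-85,5,0,0,-28,62],
    [40,-85,5,0,0,-33.3,62],
    [40,-85,5,0,0,-33.3,62],
    [40,-85,5,0,0,-33.3,62]
  ]
}}

```text
t: 12.43
tcp_pos: [0.5336, 0.0466, 0.1799]
tcp_rot: [-2.377, -2.053, -0.002]
contact_force: [0.8, 0.5, 0.3]
finger_gap: 0.0622
```

Run:
```python
from h import *
s=readout.sense(); print(s["t"],s["tcp_pos"],s["finger_gap"],s["contact_force"])
print(to_tool([.5328,.0475,.18],np.radians(82.4)))
c=vision.capture("wrist"); cv2.imwrite("pics/w7.png",c["color"][:,:,::-1])
c=vision.capture("scene");H=hsv(c);h,S,v=H[...,0],H[...,1],H[...,2]
for k in blobs((h>100)&(h<125)&(S>150),20)[:2]:
    P=plane(c,k[:,0].astype(float),.103)[:,:2]*1000; print(cv2.boundingRect(k),cv2.minEnclosingCircle(P.astype(np.float32)))
cv2.imwrite("pics/s7.png",c["color"][130:270,260:440,::-1].repeat(4,0).repeat(4,1))
```

```text
12.4333 [0.53360104 0.04656894 0.17987062] 0.06222102351945347 [0.78737967 0.50847636 0.26644802]
(array([ 0.8, -0.9, -0.1]), array([-0. , -0.1, -0.8]))
(364, 173, 19, 21) ((537.5516357421875, 51.103919982910156), 26.769210815429688)
```

View pics/w7.png

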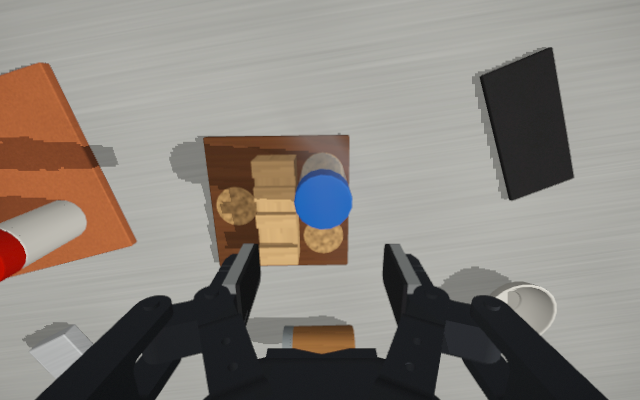

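View pics/s7.png

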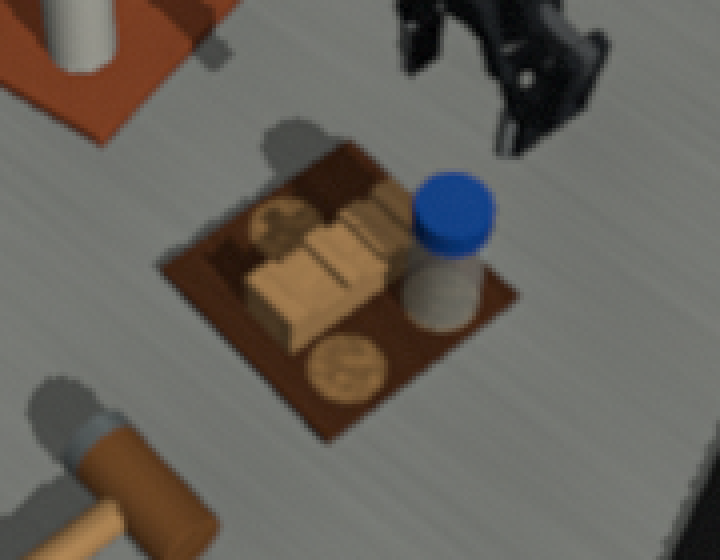

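Run:
```python
from h import *
c=vision.capture("wrist");H=hsv(c);h,S,v=H[...,0],H[...,1],H[...,2]; U,V=np.meshgrid(np.arange(640),np.arange(400))
k=blobs((h>100)&(h<125)&(S>150)&(V<240),200)[0]; P=plane(c,k[:,0].astype(float),.103)[:,:2]*1000; print("blue",cv2.minEnclosingCircle(P.astype(np.float32)))
print(H[205,235],H[240,322],H[150,235])
for n,b in (("yel",(210,258,180,232)),("red",(295,348,226,262))):
    m=(S>110)&(v>75)&(h>9)&(U>b[0])&(U<b[1])&(V>b[2])&(V<b[3])
    for k in blobs(m,100)[:1]:
        P=plane(c,k[:,0].astype(float),.008)[:,:2]*1000; print(n,cv2.boundingRect(k),cv2.minEnclosingCircle(P.astype(np.float32)))
```

```text
blue ((531.7001953125, 48.332374572753906), 23.093172073364258)
[ 17 133 136] [ 17 128 172] [ 11 160  78]
yel (211, 181, 47, 51) ((557.9200439453125, -50.67326354980469), 38.272430419921875)
red (296, 227, 52, 35) ((616.7711181640625, 35.563201904296875), 35.30869674682617)
```

Emit:
{"name": "servo_tool", "arguments": {
  "commands": [
    [1,-1,20,0,0,-0.8,62],
    [1,-1,55,0,0,-0.8,62],
    [1,-1,85,0,0,-0.8,62],
    [1,-1,105,0,0,-0.8,62],
    [1,-1,118,0,0,-0.8,62],
    [1,-1,123,0,0,-0.8,62],
    [1,-1,123,0,0,-0.8,62],
    [1,-1,123,0,0,-0.8,62],
    [1,-1,123,0,0,-0.8,62]
  ]
}}

```text
t: 13.33
tcp_pos: [0.5342, 0.0474, 0.0581]
tcp_rot: [2.362, 2.071, 0.004]
contact_force: [0.2, 0.1, -0.9]
finger_gap: 0.0615
```

Emit:
{"name": "servo_tool", "arguments": {
  "commands": [
    [0,0,0,0,0,0,38],
    [0,0,0,0,0,0,38],
    [0,0,0,0,0,0,38],
    [0,0,0,0,0,0,38],
    [0,0,0,0,0,0,38],
    [0,0,0,0,0,0,38],
    [0,0,0,0,0,0,38]
  ]
}}

```text
t: 13.92
tcp_pos: [0.5359, 0.0474, 0.0599]
tcp_rot: [2.36, 2.069, 0.008]
contact_force: [-0.1, -0.5, 5.9]
finger_gap: 0.0437
```

Run:
```python
from h import *
s=readout.sense(); print(s["t"],s["tcp_pos"],s["finger_gap"],s["contact_force"])
print(to_tool([.456,-.2268,.0585],np.radians(82.4)))
```

```text
13.9167 [0.53585216 0.04741315 0.05987017] 0.04366270912458647 [-0.10269718 -0.49184927  5.90690361]
(array([-282.3,  -43.4,    0.5]), array([ 0.3, -0.1,  0.1]))
```

Emit:
{"name": "servo_tool", "arguments": {
  "commands": [
    [0,0,-30,0,0,0,38],
    [0,0,-70,0,0,0,38],
    [-35,-5,-80,0,0,0,38],
    [-75,-12,-80,0,0,0,38],
    [-115,-18,-80,0,0,0,38],
    [-155,-25,-80,0,0,0,38],
    [-195,-31,-80,0,0,0,38],
    [-235,-37,-80,0,0,0,38],
    [-270,-42,-80,0,0,0,38],
    [-282,-43,-60,0,0,0,38],
    [-282,-43,-35,0,0,0,38],
    [-282,-43,-20,0,0,0,38],
    [-282,-43,-10,0,0,0,38],
    [-282,-43,-6,0,0,0,38],
    [-282,-43,-4,0,0,0,38],
    [-282,-43,-3,0,0,0,38],
    [-282,-43,-3,0,0,0,38],
    [-282,-43,-3,0,0,0,38]
  ]
}}

```text
t: 15.42
tcp_pos: [0.4561, -0.2259, 0.0641]
tcp_rot: [2.36, 2.071, 0.008]
contact_force: [-5.7, 2.8, 10.9]
finger_gap: 0.0435
```

Run:
```python
from h import *
s=readout.sense(); print(s["t"],s["tcp_pos"],s["finger_gap"],s["contact_force"])
c=vision.capture("scene"); cv2.imwrite("pics/s8.png",c["color"][70:270,200:440,::-1].repeat(3,0).repeat(3,1))
```

```text
15.4167 [ 0.45609693 -0.22585034  0.06414584] 0.0434788172699634 [-5.69183451  2.77676907 10.92967442]
```

View pics/s8.png

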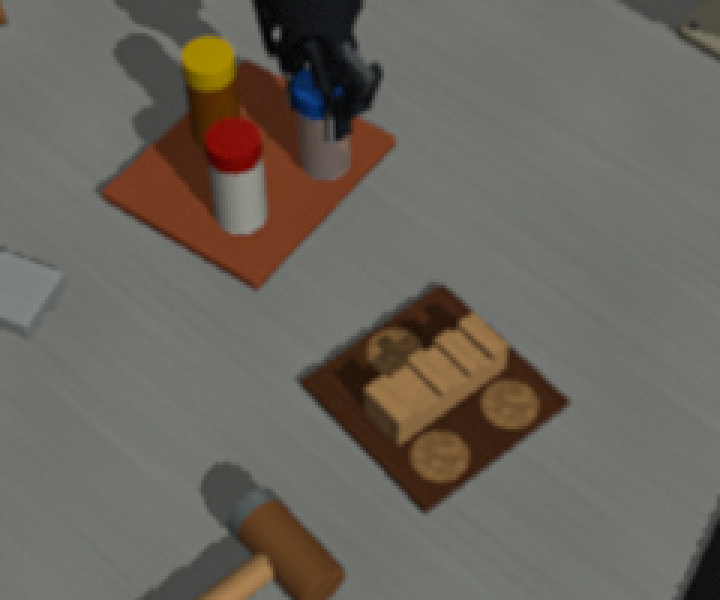

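Emit:
{"name": "servo_tool", "arguments": {
  "commands": [
    [0,0,0,0,0,0,62],
    [0,0,0,0,0,0,62],
    [0,0,0,0,0,0,62],
    [0,0,0,0,0,0,62],
    [0,0,-15,0,0,0,62],
    [0,0,-50,0,0,0,62],
    [0,0,-90,0,0,0,62],
    [0,0,-110,0,0,0,62],
    [38,12,-110,0,0,0,62],
    [76,24,-110,0,0,0,62],
    [114,36,-110,0,0,0,62],
    [152,48,-110,0,0,0,62],
    [190,60,-110,0,0,0,62],
    [225,72,-110,0,0,0,62],
    [234,76,-110,0,0,0,62],
    [234,76,-110,0,0,0,62],
    [234,76,-110,0,0,0,62]
  ]
}}

```text
t: 16.88
tcp_pos: [0.5611, -0.0038, 0.1747]
tcp_rot: [2.358, 2.072, 0.006]
contact_force: [0.1, -1.0, 0.2]
finger_gap: 0.0621
```

Run:
```python
from h import *
s=readout.sense(); print(s["t"],s["tcp_pos"],s["finger_gap"],s["contact_force"])
print(to_tool([.5621,-.0039,.16],np.radians(82.4)))
c=vision.capture("wrist"); cv2.imwrite("pics/w9.png",c["color"][:,:,::-1])
H=hsv(c); print(H[205,280],H[150,210],H[200,235])
c=vision.capture("top"); cv2.imwrite("pics/t9.png",c["color"][180:320,270:510,::-1].repeat(3,0).repeat(3,1))
```

```text
16.8833 [ 0.56106933 -0.00378644  0.17469367] 0.062100751050444054 [ 0.13442313 -0.98868557  0.1500913 ]
(array([-0. ,  1. , 14.7]), array([ 0.2, -0.1,  0.2]))
[ 11 159  72] [ 36   7 172] [ 25   9 177]
```

View pics/w9.png

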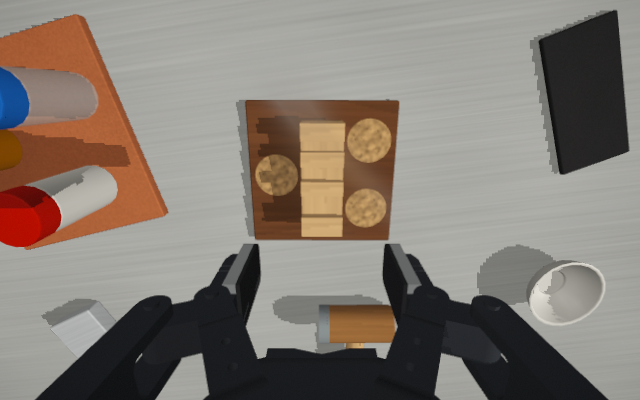

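View pics/t9.png

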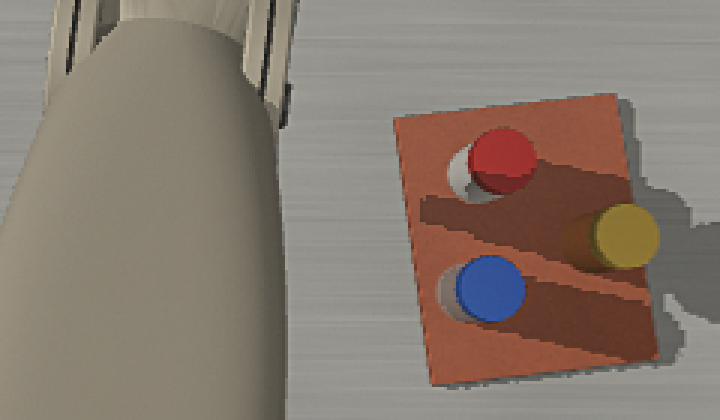

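Run:
```python
from h import *
c=vision.capture("wrist");H=hsv(c);h,S,v=H[...,0],H[...,1],H[...,2]; U,V=np.meshgrid(np.arange(640),np.arange(400))
B=(U>235)&(U<405)&(V>95)&(V<243)
k=blobs(B&(S>60),500)[0]; P=plane(c,k[:,0].astype(float),.008)[:,:2]*1000; print("stand",cv2.minAreaRect(P.astype(np.float32)))
k=blobs((S>60)&(h>13)&(v>165)&(U>296)&(U<348)&(V>100)&(V<243),100); q=np.vstack(k); print(len(k),cv2.boundingRect(q)); P=plane(c,q[:,0].astype(float),.040)[:,:2]*1000; print("block",cv2.minAreaRect(P.astype(np.float32)))
print("blk manual",plane(c,[[300,122],[345,122],[302,237],[343,236]],.040)[:,:2]*1000)
for n,b in (("yel",(252,299,150,200)),("blue",(346,393,116,166)),("red",(344,388,186,230))):
    m=(S>60)&(h>13)&(v>(75 if n=="yel" else 110))&(U>b[0])&(U<b[1])&(V>b[2])&(V<b[3])
    k=blobs(m,100)[0]; P=plane(c,cv2.convexHull(k)[:,0].astype(float),.008)[:,:2]*1000; print("disc",n,cv2.boundingRect(k),cv2.minEnclosingCircle(P.astype(np.float32)))
c=vision.capture("top");H=hsv(c);h,S,v=H[...,0],H[...,1],H[...,2]
R0=(U>390)&(U<510)&(V>190)&(V<320)
for n,m in (("red",R0&((h<4)|(h>172))&(S>185)&(v>80)),("blue",R0&(h>100)&(h<125)&(S>150)),("yel",R0&(h>18)&(h<32)&(S>100)&(v>90))):
    k=blobs(m,20)[0]; P=plane(c,k[:,0].astype(float),.107)[:,:2]*1000
    print(n,cv2.minEnclosingCircle(P.astype(np.float32)))
```

```text
stand ((562.2138671875, -2.9316329956054688), (148.8330535888672, 148.16622924804688), 82.35517120361328)
4 (301, 123, 45, 114)
block ((562.0275268554688, -2.614042282104492), (40.062889099121094, 110.07424926757812), 82.32882690429688)
blk manual [[503.91732461 -15.5905202 ]
 [509.17266059  23.80050417]
 [614.87561472 -30.78970886]
 [619.21330347   9.82319954]]
disc yel (256, 154, 43, 43) ((557.0477294921875, -49.78997039794922), 22.635295867919922)
disc blue (348, 118, 45, 45) ((533.907958984375, 48.59908676147461), 22.645883560180664)
disc red (346, 188, 42, 40) ((605.386474609375, 39.06245040893555), 22.709274291992188)Traceback (most recent call last):
  File "<stdin>", line 13, in <module>
IndexError: list index out of range
```

Emit:
{"name": "servo_tool", "arguments": {
  "commands": [
    [1,1,35,0,0,0,62],
    [1,1,75,0,0,0,62],
    [1,1,110,0,0,0,62],
    [1,1,138,0,0,0,62],
    [1,1,152,0,0,0,62],
    [1,1,160,0,0,0,62],
    [1,1,160,0,0,0,62],
    [1,1,160,0,0,0,62],
    [1,1,160,0,0,0,34],
    [1,1,160,0,0,0,34],
    [1,1,160,0,0,0,34],
    [1,1,160,0,0,0,34],
    [1,1,160,0,0,0,34],
    [1,1,160,0,0,0,34],
    [1,1,160,0,0,0,34],
    [1,1,160,0,0,0,34]
  ]
}}

```text
t: 18.42
tcp_pos: [0.5645, -0.0045, 0.0171]
tcp_rot: [2.359, 2.066, 0.011]
contact_force: [-1.1, -0.5, 7.2]
finger_gap: 0.0386
```

Run:
```python
from h import *
s=readout.sense(); print(s["t"],s["tcp_pos"],s["finger_gap"],s["contact_force"])
print(to_tool([.5194,.2628,.05],np.radians(104.3)))
```

```text
18.4167 [ 0.56451215 -0.00446898  0.01705045] 0.038554006473671874 [-1.12947295 -0.46556583  7.20104935]
(array([259. , -79.7, -33.2]), array([  0.5,  -0. , -21.9]))
```

Emit:
{"name": "servo_tool", "arguments": {
  "commands": [
    [0,0,-15,0,0,0,34],
    [0,0,-45,0,0,0,34],
    [30,-9,-60,0,0,-4,34],
    [68,-20,-60,0,0,-9,34],
    [106,-31,-60,0,0,-14,34],
    [144,-43,-60,0,0,-19,34],
    [182,-54,-60,0,0,-21.9,34],
    [220,-66,-60,0,0,-21.9,34],
    [250,-75,-50,0,0,-21.9,34],
    [260,-77.6,-35,0,0,-21.9,34],
    [260,-77.6,-25,0,0,-21.9,34],
    [260,-77.6,-20,0,0,-21.9,34],
    [260,-77.6,-20,0,0,-21.9,34],
    [260,-77.6,-20,0,0,-21.9,34]
  ]
}}

```text
t: 19.58
tcp_pos: [0.5215, 0.2623, 0.0366]
tcp_rot: [1.925, 2.475, 0.007]
contact_force: [1.1, 0.5, -1.5]
finger_gap: 0.0391
```

Run:
```python
from h import *
s=readout.sense(); print(s["t"],s["tcp_pos"],s["finger_gap"],s["contact_force"])
print(to_tool([.5216,.2634,.016],np.radians(104.3)))
c=vision.capture("wrist"); cv2.imwrite("pics/w10.png",c["color"][:,:,::-1])
c=vision.capture("top"); cv2.imwrite("pics/t10.png",c["color"][190:300,160:280,::-1].repeat(5,0).repeat(5,1))
```

```text
19.5833 [0.52151245 0.26227834 0.03655315] 0.03908762387642766 [ 1.07311257  0.52092852 -1.46809709]
(array([ 1.1,  0.2, 20.6]), array([ 0.4,  0.1, -0.1]))
```

View pics/w10.png

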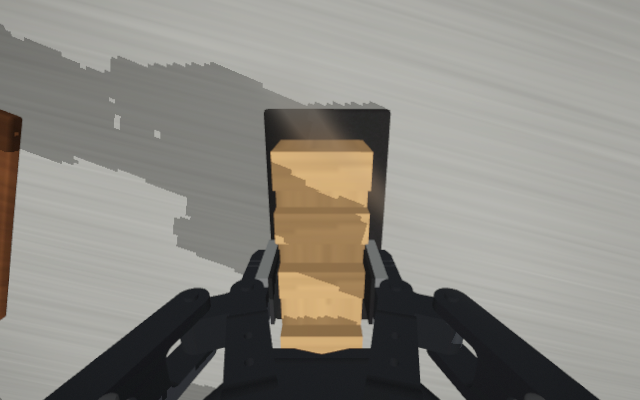

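Run:
```python
from h import *
c=vision.capture("wrist")
T=plane(c,[[271,152.5],[374,152]],.0596); B=plane(c,[[280,140],[367,140]],.0276); Pd=plane(c,[[264.5,110],[390,110]],.006)
s=readout.sense(); Rt=R.from_rotvec(s["tcp_rot"])
for n,p in (("top",T),("bot",B),("pad",Pd)): print(n,(Rt.inv().apply(p-s["tcp_pos"])*1000).round(1))
H=hsv(c);h,S,v=H[...,0],H[...,1],H[...,2]; U,V=np.meshgrid(np.arange(640),np.arange(400))
# pad outer edges on rows 120..200
for r in (115,135,160,190,220):
    u=np.where((v[r]<70)&(U[r]>240)&(U[r]<410))[0]; p=plane(c,[[u.min(),r],[u.max()+1,r]],.006); print(r,u.min(),u.max(),(Rt.inv().apply(p-s["tcp_pos"])*1000).round(1)[:,:2].tolist())
```

```text
top [[-19.7 -56.6 -22.5]
 [ 21.  -56.7 -22.6]]
bot [[-20.2 -57.    9.5]
 [ 22.7 -57.    9.4]]
pad [[-30.9 -70.4  31. ]
 [ 37.8 -70.3  30.9]]
115 264 389 [[-31.3, -67.7], [37.9, -67.6]]
135 265 387 [[-31.4, -56.8], [37.6, -56.7]]
160 267 385 [[-31.1, -42.5], [37.4, -42.5]]
190 268 271 [[-31.5, -24.4], [-29.2, -24.4]]
220 270 381 [[-31.4, -5.1], [37.4, -5.0]]
```

Emit:
{"name": "servo_tool", "arguments": {
  "commands": [
    [2,1,6,0,0,0,34],
    [2,1,12,0,0,0,34],
    [2,1,17,0,0,0,34],
    [2,1,20,0,0,0,34],
    [2,1,21,0,0,0,34],
    [2,1,21,0,0,0,34],
    [2,1,21,0,0,0,34]
  ]
}}

```text
t: 20.32
tcp_pos: [0.5233, 0.2649, 0.0165]
tcp_rot: [1.925, 2.474, 0.01]
contact_force: [0.2, 0.4, -1.6]
finger_gap: 0.0387
```

Still hanging by a hair; lower a bit more, release, rise and look.

Emit:
{"name": "servo_tool", "arguments": {
  "commands": [
    [0,0,1,0,0,0,34],
    [0,0,1.5,0,0,0,34],
    [0,0,1.5,0,0,0,34],
    [0,0,1.5,0,0,0,50],
    [0,0,1,0,0,0,62],
    [0,0,0,0,0,0,62],
    [0,0,0,0,0,0,62],
    [0,0,-15,0,0,0,62],
    [0,0,-50,0,0,0,62],
    [0,0,-90,0,0,0,62],
    [0,0,-130,0,0,0,62],
    [0,0,-160,0,0,0,62],
    [0,0,-160,0,0,0,62],
    [0,0,-160,0,0,0,62]
  ]
}}

```text
t: 21.48
tcp_pos: [0.5238, 0.2656, 0.1796]
tcp_rot: [1.923, 2.471, 0.019]
contact_force: [1.4, -0.1, -0.9]
finger_gap: 0.0623
```

Run:
```python
from h import *
s=readout.sense(); print(s["t"],s["tcp_pos"],s["finger_gap"])
c=vision.capture("wrist"); cv2.imwrite("pics/w11.png",c["color"][:,:,::-1])
H=hsv(c);h,S,v=H[...,0],H[...,1],H[...,2]; U,V=np.meshgrid(np.arange(640),np.arange(400))
B=(V<243)&(U>230)&(U<410)
q=np.vstack(blobs(B&(S>60)&(h>9)&(v>130),80)); P=plane(c,q[:,0].astype(float),.038)[:,:2]*1000; print("block",cv2.minAreaRect(P.astype(np.float32)))
q=np.vstack(blobs(B&((v<75)|(S>60)),80)); print(cv2.boundingRect(q)); P=plane(c,q[:,0].astype(float),.006)[:,:2]*1000; print("pad",cv2.minAreaRect(P.astype(np.float32)))
```

```text
21.4833 [0.52376339 0.26559737 0.17960163] 0.062338124670288694
block ((521.0325317382812, 264.52911376953125), (111.2366714477539, 40.51836395263672), 14.12701416015625)
(288, 97, 69, 132)
pad ((521.04638671875, 265.0835876464844), (141.04092407226562, 68.89157104492188), 14.073054313659668)
```

View pics/w11.png

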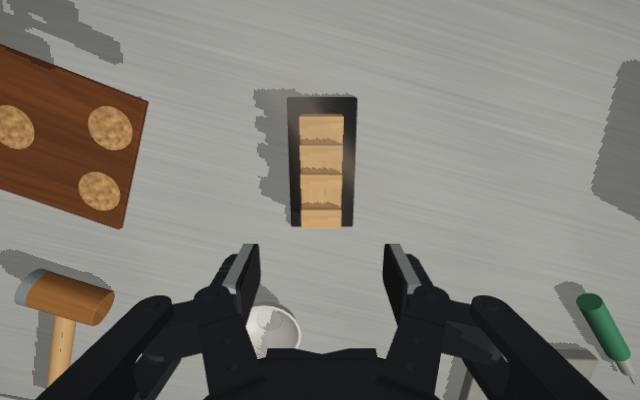

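Run:
```python
from h import *
print(to_tool([.4561,-.2259,.17],np.radians(82.5)))
c=vision.capture("top");H=hsv(c);h,S,v=H[...,0],H[...,1],H[...,2]; U,V=np.meshgrid(np.arange(640),np.arange(400))
R0=(U>390)&(U<510)&(V>190)&(V<320)
for n,m in (("red",R0&((h<4)|(h>172))&(S>170)&(v>60)),("blue",R0&(h>100)&(h<125)&(S>150)),("yel",R0&(h>18)&(h<32)&(S>100)&(v>90))):
    for k in blobs(m,20)[:1]:
        P=plane(c,k[:,0].astype(float),.107)[:,:2]*1000; print(n,cv2.minEnclosingCircle(P.astype(np.float32)))
cv2.imwrite("pics/t11.png",c["color"][180:320,270:510,::-1].repeat(3,0).repeat(3,1)); print(H[230,435],H[228,437])
```

```text
(array([-459.5, -184.7,    5.7]), array([ 0.7, -0. , 21.7]))
red ((540.26220703125, -235.78260803222656), 23.372343063354492)
blue ((453.97979736328125, -224.9176788330078), 21.545747756958008)
yel ((490.100830078125, -316.9919128417969), 24.632051467895508)
[  1 177 170] [  1 176 170]
```

View pics/t11.png

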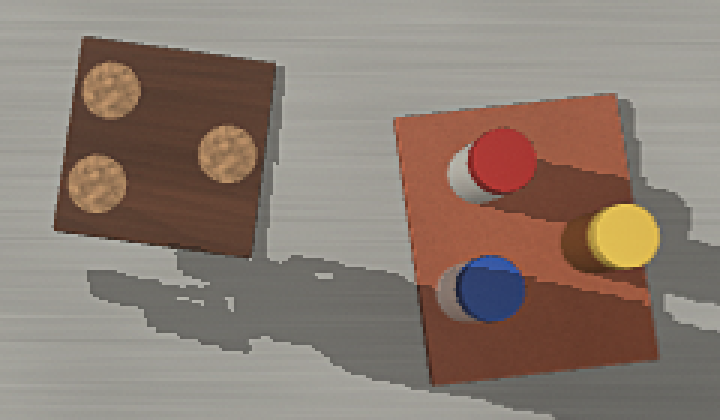

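Emit:
{"name": "servo_tool", "arguments": {
  "commands": [
    [-38,-15,0,0,0,2,62],
    [-77,-31,0,0,0,4,62],
    [-115,-46,0,0,0,6,62],
    [-153,-62,0,0,0,8,62],
    [-192,-77,0,0,0,10,62],
    [-230,-92,0,0,0,12,62],
    [-268,-108,0,0,0,14,62],
    [-306,-123,0,0,0,16,62],
    [-345,-138,0,0,0,18,62],
    [-383,-154,0,0,0,20,62],
    [-421,-169,0,0,0,21.7,62],
    [-450,-181,3,0.7,0,21.7,62],
    [-459.5,-184.7,6,0.7,0,21.7,62],
    [-459.5,-184.7,6,0.7,0,21.7,62],
    [-459.5,-184.7,6,0.7,0,21.7,62],
    [-459.5,-184.7,6,0.7,0,21.7,62]
  ]
}}

```text
t: 22.92
tcp_pos: [0.4542, -0.2245, 0.1677]
tcp_rot: [-2.356, -2.07, 0.005]
contact_force: [0.2, 0.6, 0.5]
finger_gap: 0.062
```

Run:
```python
from h import *
s=readout.sense(); print(s["t"],s["tcp_pos"],s["finger_gap"])
print(to_tool([.4561,-.2259,.064],np.radians(82.5)))
```

```text
22.9167 [ 0.45416172 -0.22453914  0.16768595] 0.06199957611508227
(array([ -1.2,   2.7, 103.7]), array([-0.4, -0.1,  0.1]))
```

Emit:
{"name": "servo_tool", "arguments": {
  "commands": [
    [-1,2,30,0,0,0,62],
    [-1,2,60,0,0,0,62],
    [-1,2,85,0,0,0,62],
    [-1,2,98,0,0,0,62],
    [-1,2,103,0,0,0,62],
    [-1,2,103,0,0,0,62],
    [-1,2,103,0,0,0,62],
    [-1,2,103,0,0,0,38],
    [-1,2,103,0,0,0,38],
    [-1,2,103,0,0,0,38],
    [-1,2,103,0,0,0,38],
    [-1,2,103,0,0,0,38],
    [-1,2,103,0,0,0,38],
    [-1,2,103,0,0,0,38]
  ]
}}

```text
t: 24.08
tcp_pos: [0.4569, -0.2261, 0.0664]
tcp_rot: [-2.358, -2.072, 0.002]
contact_force: [0.2, 2.6, 6.3]
finger_gap: 0.0438
```

Run:
```python
from h import *
s=readout.sense(); print(s["t"],s["tcp_pos"],s["tcp_rot"],s["finger_gap"],s["contact_force"])
p=s["tcp_pos"]; g=np.array([.5359,.0474,0])+(p-[.4561,-.2259,0])*[.99,.13,0]; g[2]=p[2]-.004; print(g)
print(to_tool(g,np.radians(82.4)))
```

```text
24.0833 [ 0.45688527 -0.2260618   0.06643251] [-2.35811947e+00 -2.07176797e+00  1.99355690e-03] 0.04376014529367487 [0.17049461 2.55825747 6.28831458]
[0.53667742 0.04737897 0.06243251]
(array([281.4,  43.9,   4.1]), array([-0.2, -0. ,  0.2]))
```

Emit:
{"name": "servo_tool", "arguments": {
  "commands": [
    [0,0,-30,0,0,0,38],
    [0,0,-60,0,0,0,38],
    [35,5,-60,0,0,0,38],
    [75,12,-60,0,0,0,38],
    [115,18,-60,0,0,0,38],
    [155,25,-60,0,0,0,38],
    [195,31,-60,0,0,0,38],
    [235,37,-60,0,0,0,38],
    [268,42,-60,0,0,0,38],
    [281,44,-45,0,0,0,38],
    [281,44,-25,0,0,0,38],
    [281,44,-10,0,0,0,38],
    [281,44,-6,0,0,0,38],
    [281,44,-6,0,0,0,38],
    [281,44,-6,0,0,0,38]
  ]
}}

```text
t: 25.33
tcp_pos: [0.5367, 0.0466, 0.0728]
tcp_rot: [-2.359, -2.071, 0.002]
contact_force: [0.4, 0.6, -2.0]
finger_gap: 0.0438
```

Run:
```python
from h import *
s=readout.sense(); print(s["t"],s["tcp_pos"],s["tcp_rot"],s["finger_gap"],s["contact_force"])
print(to_tool([.5367,.0474,.0624],np.radians(82.4)))
c=vision.capture("wrist"); cv2.imwrite("pics/w12.png",c["color"][:,:,::-1])
c=vision.capture("scene"); cv2.imwrite("pics/s12.png",c["color"][150:250,290:410,::-1].repeat(6,0).repeat(6,1))
```

```text
25.3333 [0.53674704 0.04659531 0.07275234] [-2.35873064e+00 -2.07105121e+00  2.14884319e-03] 0.04377832682753595 [ 0.43165108  0.6098172  -1.95900586]
(array([ 0.8, -0.1, 10.4]), array([-0.2, -0. ,  0.2]))
```

View pics/w12.png

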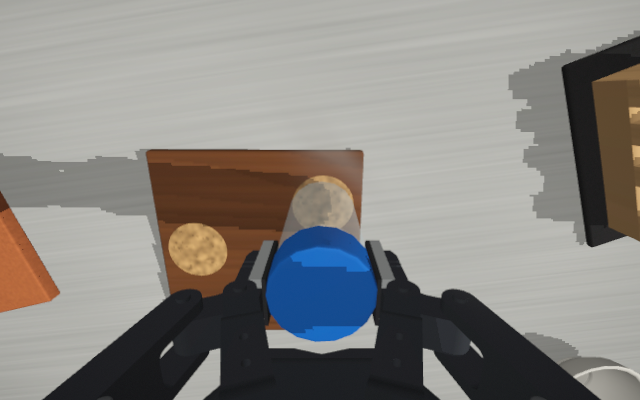

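View pics/s12.png

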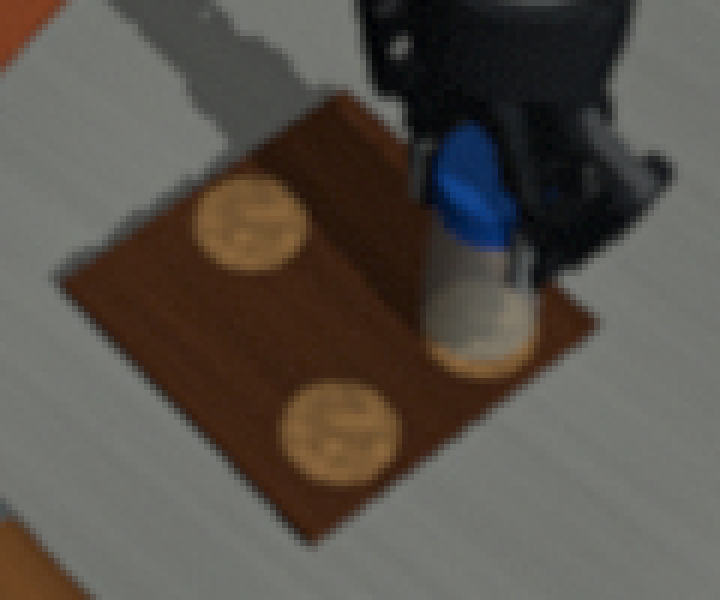

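Emit:
{"name": "servo_tool", "arguments": {
  "commands": [
    [0.8,0,4,0,0,0,38],
    [0.8,0,7,0,0,0,38],
    [0.8,0,9,0,0,0,38],
    [0.8,0,10,0,0,0,38],
    [0.8,0,11,0,0,0,38],
    [0.8,0,11,0,0,0,38]
  ]
}}

```text
t: 25.93
tcp_pos: [0.5379, 0.0473, 0.0626]
tcp_rot: [-2.36, -2.072, -0.0]
contact_force: [-0.2, 1.2, -1.5]
finger_gap: 0.0437
```

Emit:
{"name": "servo_tool", "arguments": {
  "commands": [
    [0,-1.2,1,0,0,0,38],
    [0,-1.2,2,0,0,0,38],
    [0,-1.2,2.5,0,0,0,38],
    [0,-1.2,2.5,0,0,0,38]
  ]
}}

```text
t: 26.27
tcp_pos: [0.5383, 0.0473, 0.0624]
tcp_rot: [2.36, 2.072, 0.004]
contact_force: [-2.5, 0.5, 9.9]
finger_gap: 0.044
```

Emit:
{"name": "servo_tool", "arguments": {
  "commands": [
    [0,0,0,0,0,0,62],
    [0,0,0,0,0,0,62],
    [0,0,0,0,0,0,62],
    [0,0,0,0,0,0,62],
    [0,0,-15,0,0,0,62],
    [0,0,-50,0,0,0,62],
    [0,0,-90,0,0,0,62],
    [-10,0,-120,0,0,0,62],
    [-50,7,-120,0,0,0,62],
    [-90,13,-120,0,0,0,62],
    [-130,19,-120,0,0,0,62],
    [-170,25,-120,0,0,0,62],
    [-210,31,-120,0,0,0,62],
    [-250,37,-120,0,0,0,62],
    [-275,41,-120,0,0,0,62],
    [-281,41,-120,0,0,0,62],
    [-281,41,-120,0,0,0,62],
    [-281,41,-120,0,0,0,62]
  ]
}}

```text
t: 27.77
tcp_pos: [0.5417, -0.2361, 0.1817]
tcp_rot: [-2.361, -2.072, -0.004]
contact_force: [0.2, 0.2, 0.3]
finger_gap: 0.0617
```

```bash
cat > lids.py <<'E'
from h import *
def lids(c,box,z):
    H=hsv(c);h,S,v=H[...,0],H[...,1],H[...,2]; U,V=np.meshgrid(np.arange(640),np.arange(400))
    R0=(U>box[0])&(U<box[1])&(V>box[2])&(V<box[3])
    for n,m in (("red",R0&((h<1)|(h>172))&(S>150)&(v>60)),("blue",R0&(h>100)&(h<125)&(S>150)),("yel",R0&(h>18)&(h<32)&(S>130)&(v>90))):
        for k in blobs(m,20)[:1]:
            P=plane(c,k[:,0].astype(float),z)[:,:2]*1000; q,r=cv2.minEnclosingCircle(P.astype(np.float32)); print(n,np.round(q,1),round(r,1))
E
python3 - <<'E'
from lids import *
s=readout.sense(); print(s["t"],s["tcp_pos"],s["finger_gap"])
c=vision.capture("top"); lids(c,(285,366,188,270),.103)
cv2.imwrite("pics/t13.png",c["color"][180:320,270:510,::-1].repeat(3,0).repeat(3,1))
c=vision.capture("wrist"); cv2.imwrite("pics/w13.png",c["color"][:,:,::-1]); lids(c,(240,400,0,250),.107)
E
```

```text
27.7667 [ 0.54174019 -0.23610936  0.18169012] 0.061725379015539886
blue [535.4  46.9] 21.7
```

View pics/t13.png

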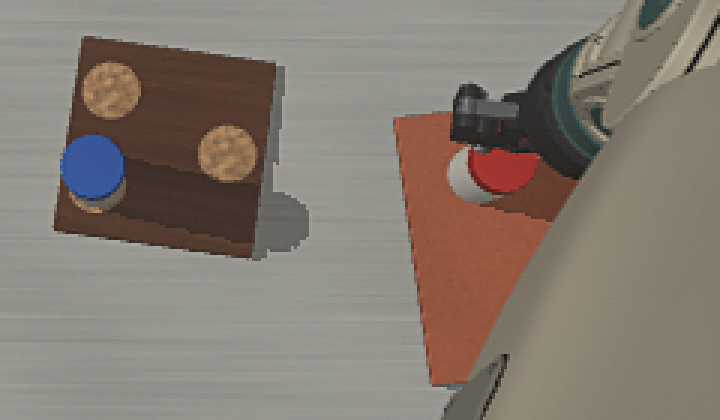

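View pics/w13.png

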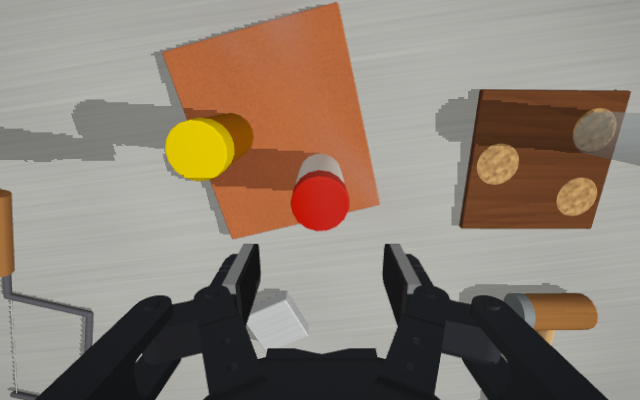

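Run:
```python
from lids import *
s=readout.sense(); c=vision.capture("wrist"); H=hsv(c);h,S,v=H[...,0],H[...,1],H[...,2]; print(H[201,320]); U,V=np.meshgrid(np.arange(640),np.arange(400))
k=blobs(((h<4)|(h>170))&(S>200)&(U>280)&(U<360)&(V>150)&(V<240),100)[0]
P=plane(c,k[:,0].astype(float),.107); q,r=cv2.minEnclosingCircle((P[:,:2]*1000).astype(np.float32)); print(q,r,cv2.boundingRect(k)); 
print(to_tool([q[0]/1000,q[1]/1000,.066],np.radians(82.4)))
```

```text
[  2 222 193]
(539.8719482421875, -236.65554809570312) 23.355308532714844 (291, 172, 58, 58)
(array([ -2.1,  -2.2, 116. ]), array([ 0.1, -0.1,  0.3]))
```

Emit:
{"name": "servo_tool", "arguments": {
  "commands": [
    [-1.5,-2,35,0,0,0,62],
    [-1.5,-2,70,0,0,0,62],
    [-1.5,-2,95,0,0,0,62],
    [-1.5,-2,110,0,0,0,62],
    [-1.5,-2,115,0,0,0,62],
    [-1.5,-2,115,0,0,0,62],
    [-1.5,-2,115,0,0,0,62],
    [-1.5,-2,115,0,0,0,38],
    [-1.5,-2,115,0,0,0,38],
    [-1.5,-2,115,0,0,0,38],
    [-1.5,-2,115,0,0,0,38],
    [-1.5,-2,115,0,0,0,38],
    [-1.5,-2,115,0,0,0,38],
    [-1.5,-2,115,0,0,0,38]
  ]
}}

```text
t: 29.08
tcp_pos: [0.5419, -0.2368, 0.0692]
tcp_rot: [2.356, 2.072, 0.007]
contact_force: [0.5, 1.5, 6.5]
finger_gap: 0.0438
```

Run:
```python
from lids import *
s=readout.sense(); print(s["t"],s["tcp_pos"],s["tcp_rot"],s["finger_gap"],s["contact_force"]); p=s["tcp_pos"]
print(to_tool([.6042,.0380,p[2]-.004],np.radians(82.4)), (R.from_rotvec(s["tcp_rot"]).inv().apply(np.array([.5400,-.2363,0])-p)*1000)[:2])
```

```text
29.0833 [ 0.54189854 -0.23680446  0.06917945] [2.35587128 2.07234851 0.00694106] 0.043759461999438164 [0.46458903 1.48531098 6.47647671]
(array([280.5,  26.7,   4.4]), array([ 0.3, -0. ,  0.3])) [ 0.20885488 -2.35463398]
```

Emit:
{"name": "servo_tool", "arguments": {
  "commands": [
    [0,0,-30,0,0,0,38],
    [0,0,-60,0,0,0,38],
    [35,4,-75,0,0,0,38],
    [75,8,-75,0,0,0,38],
    [115,12,-75,0,0,0,38],
    [155,16,-75,0,0,0,38],
    [195,20,-75,0,0,0,38],
    [235,24,-75,0,0,0,38],
    [268,27,-75,0,0,0,38],
    [280.5,28,-50,0,0,0,38],
    [280.5,28,-25,0,0,0,38],
    [280.5,28,-10,0,0,0,38],
    [280.5,28,-4,0,0,0,38],
    [280.5,28,-4,0,0,0,38],
    [280.5,28,-4,0,0,0,38]
  ]
}}

```text
t: 30.33
tcp_pos: [0.6055, 0.0375, 0.0738]
tcp_rot: [2.356, 2.072, 0.007]
contact_force: [0.7, 0.4, -0.6]
finger_gap: 0.0437
```

Run:
```python
from h import *
s=readout.sense(); print(s["t"],s["tcp_pos"],s["tcp_rot"],s["finger_gap"],s["contact_force"])
print(to_tool([.6062,.0377,.0652],np.radians(82.4)))
c=vision.capture("wrist"); cv2.imwrite("pics/w14.png",c["color"][:,:,::-1])
c=vision.capture("scene"); cv2.imwrite("pics/s14.png",c["color"][150:250,290:410,::-1].repeat(6,0).repeat(6,1))
```

```text
30.3333 [0.60549531 0.0375269  0.07380783] [2.35634371 2.07175701 0.00681778] 0.04373403363837064 [ 0.7064271   0.38575116 -0.61335171]
(array([0.3, 0.6, 8.6]), array([ 0.3, -0. ,  0.2]))
```

View pics/w14.png

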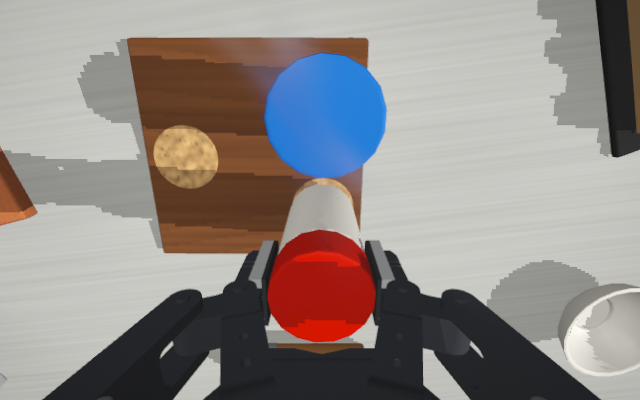

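View pics/s14.png

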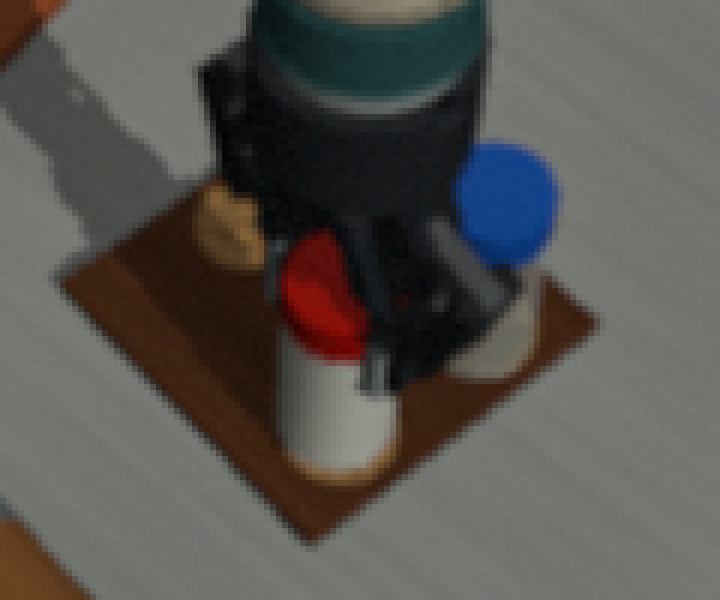

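Emit:
{"name": "servo_tool", "arguments": {
  "commands": [
    [0.3,0.2,3,0,0,0,38],
    [0.3,0.2,6,0,0,0,38],
    [0.3,0.2,8,0,0,0,38],
    [0.3,0.2,9,0,0,0,38],
    [0.3,0.2,9.5,0,0,0,38],
    [0.3,0.2,9.5,0,0,0,38]
  ]
}}

```text
t: 30.93
tcp_pos: [0.6068, 0.0377, 0.0654]
tcp_rot: [2.355, 2.07, 0.01]
contact_force: [-0.6, 0.9, -0.6]
finger_gap: 0.0437
```

Emit:
{"name": "servo_tool", "arguments": {
  "commands": [
    [0,-0.6,0.7,0,0,0,38],
    [0,-0.6,1.2,0,0,0,38],
    [0,-0.6,1.2,0,0,0,62],
    [0,-0.6,1,0,0,0,62],
    [0,-0.6,0,0,0,0,62],
    [0,-0.6,0,0,0,0,62],
    [0,-0.6,-15,0,0,0,62],
    [0,-0.6,-50,0,0,0,62],
    [0,-0.6,-90,0,0,0,62],
    [0,-0.6,-110,0,0,0,62],
    [-40,-7,-110,0,0,7,62],
    [-80,-15,-110,0,0,14,62],
    [-120,-22,-110,0,0,21,62],
    [-160,-30,-110,0,0,28,62],
    [-200,-37,-110,0,0,35,62],
    [-240,-45,-110,0,0,42,62],
    [-280,-52,-110,0,0,49,62],
    [-320,-60,-110,0,0,56,62],
    [-355,-66,-110,0,0,63,62],
    [-369,-68,-110,0,0,70,62]
  ]
}}

```text
t: 32.6
tcp_pos: [0.4897, -0.3239, 0.1746]
tcp_rot: [3.121, 0.329, 0.013]
contact_force: [0.0, -0.3, 0.7]
finger_gap: 0.0621
```

Run:
```python
from lids import *
s=readout.sense(); print(s["t"],s["tcp_pos"],s["finger_gap"])
print(to_tool([.4901,-.3195,.16],np.radians(-7.6)))
c=vision.capture("top"); lids(c,(285,366,188,270),.103)
cv2.imwrite("pics/t15.png",c["color"][180:320,270:510,::-1].repeat(3,0).repeat(3,1))
```

```text
32.6 [ 0.48974121 -0.32385863  0.17455256] 0.062063917670912454
(array([ 1.2, -4.2, 14.5]), array([ 0.2, -0.5, 19.7]))
blue [535.4  46.9] 21.7
```

View pics/t15.png

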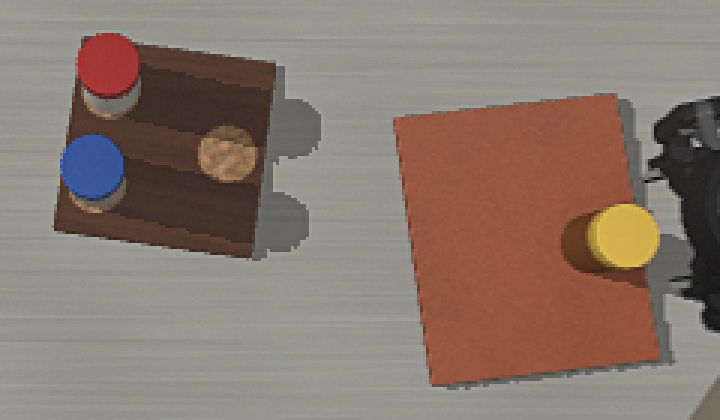

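Emit:
{"name": "servo_tool", "arguments": {
  "commands": [
    [1,-4,5,0,0,7,60],
    [1,-4,10,0,-0.5,14,60],
    [1,-4,14,0,-0.5,19.7,60],
    [1,-4,14,0,-0.5,19.7,60],
    [1,-4,14,0,-0.5,19.7,60]
  ]
}}

```text
t: 33.07
tcp_pos: [0.49, -0.32, 0.1602]
tcp_rot: [3.132, -0.211, -0.001]
contact_force: [-0.1, 0.2, 0.4]
finger_gap: 0.0599
```

```bash
sed -i 's/(h<1)|(h>172))&(S>150)&(v>60)/(h<5)|(h>172))\&(S>170)\&(v>80)/' lids.py
python3 - <<'E'
from lids import *
s=readout.sense(); print(s["t"],s["tcp_pos"],s["finger_gap"])
print(to_tool([.4901,-.3195,.052],np.radians(-7.6)))
c=vision.capture("top"); lids(c,(285,366,188,270),.103)
E
```

```text
33.0667 [ 0.4899539  -0.32000868  0.1601537 ] 0.05987530140028219
(array([  0.2,  -0.8, 108.2]), array([ 0.2,  0. , -0.1]))
red [606.9  37.2] 22.0
blue [534.9  46.8] 22.1
```

Emit:
{"name": "servo_tool", "arguments": {
  "commands": [
    [0,-0.8,35,0,0,0,60],
    [0,-0.8,70,0,0,0,60],
    [0,-0.8,92,0,0,0,60],
    [0,-0.8,104,0,0,0,60],
    [0,-0.8,108,0,0,0,60],
    [0,-0.8,108,0,0,0,60],
    [0,-0.8,108,0,0,0,60],
    [0,-0.8,108,0,0,0,38],
    [0,-0.8,108,0,0,0,38],
    [0,-0.8,108,0,0,0,38],
    [0,-0.8,108,0,0,0,38],
    [0,-0.8,108,0,0,0,38],
    [0,-0.8,108,0,0,0,38],
    [0,-0.8,108,0,0,0,38]
  ]
}}

```text
t: 34.28
tcp_pos: [0.4912, -0.3209, 0.0547]
tcp_rot: [3.129, -0.211, 0.003]
contact_force: [-1.6, 0.6, 7.0]
finger_gap: 0.0432
```

Run:
```python
from lids import *
s=readout.sense(); print(s["t"],s["tcp_pos"],s["tcp_rot"],s["finger_gap"],s["contact_force"]); p=s["tcp_pos"]
print(to_tool([.5560,-.0505,p[2]-.004],np.radians(-7.6)))
```

```text
34.2833 [ 0.49120577 -0.32087535  0.05465659] [ 3.12898824 -0.21135413  0.00323206] 0.04323026650021871 [-1.62921321  0.56167108  6.98358241]
(array([  27.8, -276.7,    2.6]), array([ 0.3, -0.1, -0.1]))
```

Emit:
{"name": "servo_tool", "arguments": {
  "commands": [
    [0,0,-30,0,0,0,38],
    [0,0,-70,0,0,0,38],
    [4,-38,-75,0,0,0,38],
    [8,-78,-75,0,0,0,38],
    [12,-118,-75,0,0,0,38],
    [16,-158,-75,0,0,0,38],
    [20,-198,-75,0,0,0,38],
    [24,-238,-75,0,0,0,38],
    [27,-265,-75,0,0,0,38],
    [27,-275.5,-55,0,0,0,38],
    [27,-275.5,-30,0,0,0,38],
    [27,-275.5,-14,0,0,0,38],
    [27,-275.5,-6,0,0,0,38],
    [27,-275.5,-5,0,0,0,38],
    [27,-275.5,-5,0,0,0,38]
  ]
}}

```text
t: 35.53
tcp_pos: [0.5549, -0.0516, 0.0582]
tcp_rot: [3.129, -0.212, 0.003]
contact_force: [0.3, -0.1, -2.1]
finger_gap: 0.0432
```

Run:
```python
from h import *
s=readout.sense(); print(s["t"],s["tcp_pos"],s["finger_gap"],s["contact_force"])
print(to_tool([.5560,-.0519,.0507],np.radians(-7.6)))
c=vision.capture("wrist"); cv2.imwrite("pics/w16.png",c["color"][:,:,::-1])
```

```text
35.5333 [ 0.55490229 -0.05158247  0.0582448 ] 0.04317552751575897 [ 0.31214382 -0.07347388 -2.0756674 ]
(array([1.1, 0.1, 7.5]), array([ 0.3, -0.1, -0.1]))
```

View pics/w16.png

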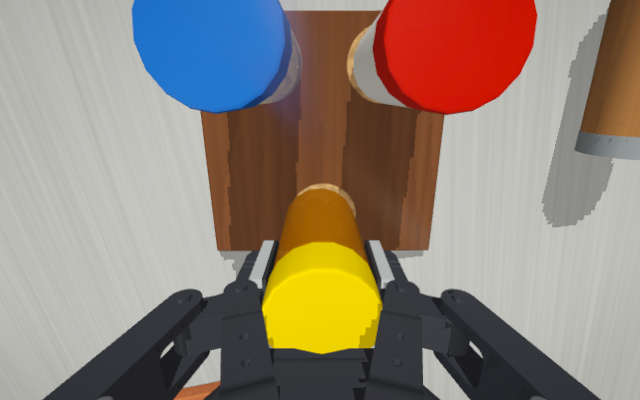

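Emit:
{"name": "servo_tool", "arguments": {
  "commands": [
    [0.6,0,3,0,0,0,38],
    [0.6,0,6,0,0,0,38],
    [0.6,0,8,0,0,0,38],
    [0.6,0,8.5,0,0,0,38],
    [0.6,0,8.5,0,0,0,38]
  ]
}}

```text
t: 36.0
tcp_pos: [0.5565, -0.0521, 0.0507]
tcp_rot: [3.129, -0.212, 0.006]
contact_force: [1.3, 0.5, -1.7]
finger_gap: 0.0437
```

Emit:
{"name": "servo_tool", "arguments": {
  "commands": [
    [-0.4,0,0.8,0,0,0,38],
    [-0.4,0,1.3,0,0,0,38],
    [-0.4,0,1.3,0,0,0,60],
    [-0.4,0,1,0,0,0,60],
    [-0.4,0,0,0,0,0,60],
    [-0.4,0,0,0,0,0,60],
    [-0.4,0,-15,0,0,0,60],
    [0,0,-50,0,0,0,60],
    [0,0,-90,0,0,0,60],
    [0,0,-125,0,0,0,60],
    [0,40,-125,0,0,-7,60],
    [0,80,-125,0,0,-14,60],
    [0,120,-125,0,0,-21,60],
    [0,160,-125,0,0,-28,60],
    [0,200,-125,0,0,-35,60],
    [0,240,-125,0,0,-42,60],
    [0,240,-125,0,0,-49,60],
    [0,240,-125,0,0,-56,60],
    [0,240,-125,0,0,-63,60],
    [0,240,-125,0,0,-70,60]
  ]
}}

```text
t: 37.67
tcp_pos: [0.5234, -0.2898, 0.1767]
tcp_rot: [2.695, 1.602, -0.0]
contact_force: [-0.0, -0.5, 1.4]
finger_gap: 0.0605
```

Run:
```python
from lids import *
s=readout.sense(); print(s["t"],s["tcp_pos"],s["finger_gap"])
print(to_tool([.606,.0372,.17],np.radians(82.4)))
c=vision.capture("top"); lids(c,(285,366,188,270),.103)
cv2.imwrite("pics/t17.png",c["color"][185:275,280:370,::-1].repeat(6,0).repeat(6,1))
```

```text
37.6667 [ 0.52336795 -0.28981038  0.17673943] 0.06051372164116957
(array([326.8, -83.6,   5.2]), array([  0.3,   0.3, -20.9]))
red [606.9  37.2] 22.0
blue [535.4  46.9] 21.7
yel [555.1 -50.8] 23.3
```

View pics/t17.png

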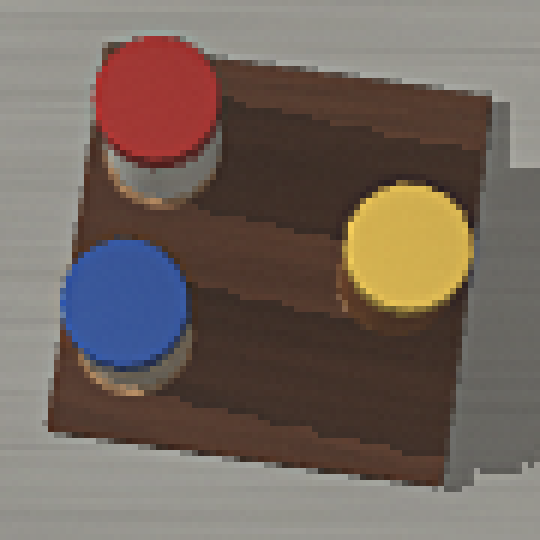

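Emit:
{"name": "servo_tool", "arguments": {
  "commands": [
    [38,-10,0,0,0,-5,62],
    [76,-20,0,0,0,-10,62],
    [114,-30,0,0,0,-15,62],
    [152,-40,0,0,0,-20,62],
    [190,-49,0,0,0,-20.9,62],
    [228,-58,0,0,0,-20.9,62],
    [266,-68,0,0,0,-20.9,62],
    [304,-78,0,0,0,-20.9,62],
    [325,-83,3,0,0,-20.9,62],
    [327,-83.6,5,0,0,-20.9,62],
    [327,-83.6,5,0,0,-20.9,62],
    [327,-83.6,5,0,0,-20.9,62]
  ]
}}

```text
t: 38.72
tcp_pos: [0.6044, 0.0377, 0.1698]
tcp_rot: [2.356, 2.069, -0.004]
contact_force: [0.2, -0.3, -0.6]
finger_gap: 0.0617
```

Run:
```python
from lids import *
s=readout.sense(); print(s["t"],s["tcp_pos"],s["finger_gap"])
print(to_tool([.606,.0372,.064],np.radians(82.4)))
```

```text
38.7167 [0.60438349 0.03767319 0.16980913] 0.0616666187064266
(array([  0.4,   1.4, 105.8]), array([0.2, 0.3, 0.2]))
```

Emit:
{"name": "servo_tool", "arguments": {
  "commands": [
    [-0.3,1.5,30,0,0,0,62],
    [-0.3,1.5,60,0,0,0,62],
    [-0.3,1.5,85,0,0,0,62],
    [-0.3,1.5,99,0,0,0,62],
    [-0.3,1.5,104,0,0,0,62],
    [-0.3,1.5,104,0,0,0,62],
    [-0.3,1.5,104,0,0,0,62],
    [-0.3,1.5,104,0,0,0,38],
    [-0.3,1.5,104,0,0,0,38],
    [-0.3,1.5,104,0,0,0,38],
    [-0.3,1.5,104,0,0,0,38],
    [-0.3,1.5,104,0,0,0,38],
    [-0.3,1.5,104,0,0,0,38],
    [-0.3,1.5,104,0,0,0,38]
  ]
}}

```text
t: 39.88
tcp_pos: [0.6077, 0.0363, 0.0678]
tcp_rot: [2.354, 2.067, -0.001]
contact_force: [-0.9, -0.5, 6.7]
finger_gap: 0.0434
```

Emit:
{"name": "servo_tool", "arguments": {
  "commands": [
    [0,0,-4,0,0,0,38],
    [0.5,-2,-6,0,0,0,38],
    [0.5,-3,-6,0,0,0,38],
    [0.5,-3,-6,0,0,0,38],
    [0.5,-3,-6,0,0,0,38]
  ]
}}

```text
t: 40.3
tcp_pos: [0.6042, 0.0373, 0.0734]
tcp_rot: [2.354, 2.067, -0.002]
contact_force: [0.9, -1.6, -1.6]
finger_gap: 0.0436
```

Emit:
{"name": "servo_tool", "arguments": {
  "commands": [
    [0,0,3,0,0,0,38],
    [0,0,5.5,0,0,0,38],
    [0,0,6.5,0,0,0,38],
    [0,0,6.5,0,0,0,38],
    [0,0,6.5,0,0,0,38]
  ]
}}

```text
t: 40.72
tcp_pos: [0.6046, 0.0373, 0.0679]
tcp_rot: [2.354, 2.067, -0.001]
contact_force: [-1.7, 0.9, 5.9]
finger_gap: 0.0439
```

Emit:
{"name": "servo_tool", "arguments": {
  "commands": [
    [0,0,0,0,0,0,62],
    [0,0,0,0,0,0,62],
    [0,0,0,0,0,0,62],
    [0,0,0,0,0,0,62],
    [0,0,-15,0,0,0,62],
    [0,0,-50,0,0,0,62],
    [0,0,-80,0,0,0,62],
    [0,-30,-80,0,0,0,62],
    [0.7,-66,-80,0,0,0,62],
    [0.7,-68,-80,0,0,0,62],
    [0.7,-68,-80,0,0,0,62],
    [0.7,-68,-80,0,0,0,62]
  ]
}}

```text
t: 41.72
tcp_pos: [0.5368, 0.0474, 0.1474]
tcp_rot: [2.354, 2.067, -0.0]
contact_force: [0.1, -0.3, -0.3]
finger_gap: 0.062
```

Run:
```python
from lids import *
s=readout.sense(); print(s["t"],s["tcp_pos"],s["finger_gap"])
print(to_tool([.537,.0472,.064],np.radians(82.4)))
```

```text
41.7167 [0.53684871 0.04740976 0.14741214] 0.06197954676642335
(array([ 0.3, -0.4, 83.4]), array([0.4, 0.4, 0.2]))
```

Emit:
{"name": "servo_tool", "arguments": {
  "commands": [
    [0,0,30,0,0,0,62],
    [0,0,60,0,0,0,62],
    [0,0,77,0,0,0,62],
    [0,0,82,0,0,0,62],
    [0,0,82,0,0,0,62],
    [0,0,82,0,0,0,62],
    [0,0,82,0,0,0,38],
    [0,0,82,0,0,0,38],
    [0,0,82,0,0,0,38],
    [0,0,82,0,0,0,38],
    [0,0,82,0,0,0,38],
    [0,0,82,0,0,0,38],
    [0,0,82,0,0,0,38]
  ]
}}

```text
t: 42.8
tcp_pos: [0.5395, 0.0469, 0.0673]
tcp_rot: [2.351, 2.065, 0.005]
contact_force: [0.9, 0.7, 5.9]
finger_gap: 0.0435
```

Emit:
{"name": "servo_tool", "arguments": {
  "commands": [
    [0,0,-4,0,0,0,38],
    [0,-2,-6,0,0,0,38],
    [0,-2.5,-6,0,0,0,38],
    [0,-2.5,-6,0,0,0,38],
    [0,-2.5,-6,0,0,0,38]
  ]
}}

```text
t: 43.22
tcp_pos: [0.5361, 0.0472, 0.0727]
tcp_rot: [2.352, 2.065, 0.003]
contact_force: [0.6, -0.7, -2.0]
finger_gap: 0.0435
```

Emit:
{"name": "servo_tool", "arguments": {
  "commands": [
    [0,0.3,3,0,0,0,38],
    [0,0.3,5.5,0,0,0,38],
    [0,0.3,6.5,0,0,0,38],
    [0,0.3,6.5,0,0,0,38],
    [0,0.3,6.5,0,0,0,38]
  ]
}}

```text
t: 43.63
tcp_pos: [0.5366, 0.0471, 0.0673]
tcp_rot: [2.352, 2.065, 0.003]
contact_force: [-3.8, 0.4, 7.2]
finger_gap: 0.0437
```

Good (−2.9 mm). Release, rise, and retreat off to the board side for a clear view.

Emit:
{"name": "servo_tool", "arguments": {
  "commands": [
    [0,0,0,0,0,0,62],
    [0,0,0,0,0,0,62],
    [0,0,0,0,0,0,62],
    [0,0,0,0,0,0,62],
    [0,0,-15,0,0,0,62],
    [0,0,-50,0,0,0,62],
    [0,0,-90,0,0,0,62],
    [0,0,-125,0,0,0,62],
    [-40,0,-130,0,0,0,62],
    [-80,0,-130,0,0,0,62],
    [-120,0,-130,0,0,0,62],
    [-160,0,-130,0,0,0,62],
    [-200,0,-130,0,0,0,62],
    [-240,0,-130,0,0,0,62],
    [-280,0,-130,0,0,0,62],
    [-320,0,-130,0,0,0,62],
    [-340,0,-130,0,0,0,62],
    [-340,0,-130,0,0,0,62]
  ]
}}

```text
t: 45.13
tcp_pos: [0.4911, -0.2936, 0.1992]
tcp_rot: [2.356, 2.058, 0.002]
contact_force: [0.3, 0.3, 0.7]
finger_gap: 0.0621
```

Run:
```python
from lids import *
s=readout.sense(); print(s["t"],s["tcp_pos"],s["finger_gap"])
c=vision.capture("top"); lids(c,(285,366,188,270),.103)
cv2.imwrite("pics/t20.png",c["color"][:,:,::-1])
c=vision.capture("scene"); cv2.imwrite("pics/s20.png",c["color"][130:330,260:500,::-1].repeat(3,0).repeat(3,1))
```

```text
45.1333 [ 0.49114782 -0.29361343  0.19917049] 0.06209151034463126
red [603.7  38.6] 22.2
blue [532.8  47.3] 21.8
yel [555.1 -51. ] 23.3
```

View pics/t20.png

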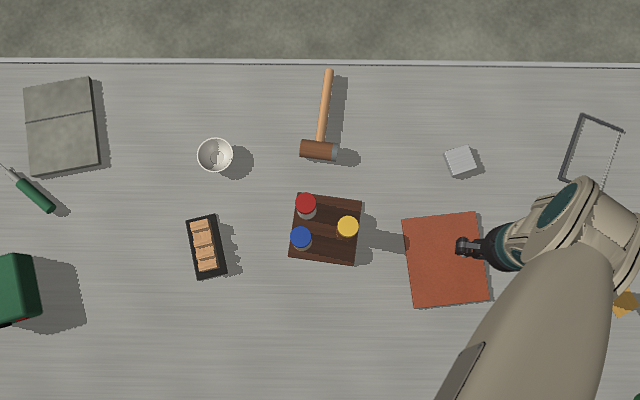

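View pics/s20.png

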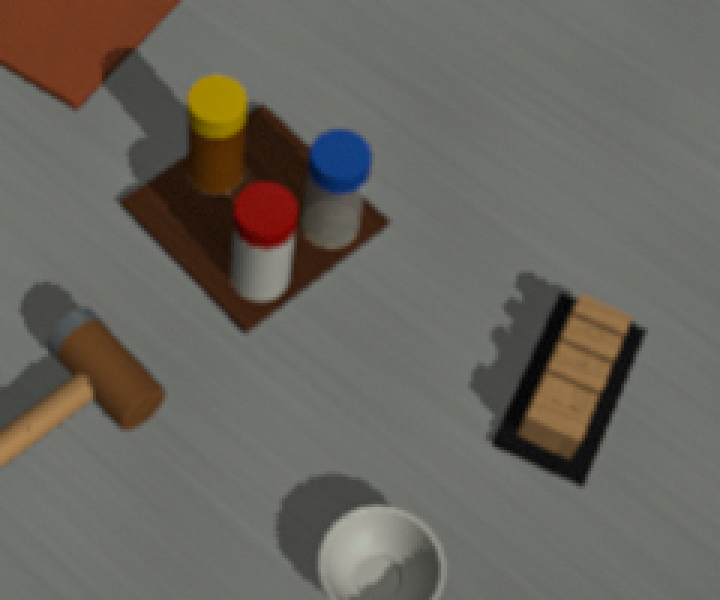

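All jars are back within about 1 mm of their start positions (red 603.7/38.6, blue 532.8/47.3, yellow 555.1/−51.0 mm). The block is centred, the bystanders haven't moved, and the arm is clear.

```bash
python3 -c "
from station import order; print(order.sign_off())"
```

```text
the job is handed in; nothing more can be done
None
```

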